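# Load two beakers mouth-down in the wash basket

### The job

Both beakers, the steel one standing on the bench and the blue one lying on the ribbed mat, have to go into the wire wash basket upside down, so that they drain: stand each of them mouth-down on the basket floor, clear of each other and of the dishes already in there. Set them down rather than letting them drop, and leave the dishes and the other things on the bench where they are.

Things in the scene. Friction and masses are not known exactly. Their poses are not given: they have to be found in the camera images.
- steel_beaker_mid (a point): Centre (on the axis, half-way up) of the steel beaker: a straight round cup, 64 mm across outside, 90 mm long, wall 3 mm, closed at one end, about 0.16 kg. Its z axis runs along the beaker from the closed bottom to the open mouth. It starts upright, mouth up, on the bare bench.
- blue_beaker_mid (a point): Centre (on the axis, half-way up) of the blue plastic beaker: a straight round cup, 64 mm across outside, 80 mm long, wall 3 mm, about 0.09 kg. Its z axis runs from the closed bottom to the open mouth. It starts lying between the mat's ribs at x = 0 and 40 mm, axis level, 39 mm above the bench, mouth towards the mat's +y.
- mat: Green ribbed silicone mat, fixed, 200 mm (x) by 160 mm (y), 3 mm thick; origin at the centre of its underside. Five ribs, 10 mm wide, 146 mm long, tops 12 mm above the bench, run along its y at x = -80, -40, 0, 40, 80 mm. A beaker laid along the ribs between two of them cannot roll; its axis is then 39 mm above the bench.
- basket: Open wire wash basket, fixed, 260 mm (x) by 280 mm (y) between the centres of its 6 mm walls, which are 50 mm high; origin at the centre of its underside. The mesh floor that things stand on is 8 mm above the bench. The half towards its +x (x from 0 to 125 mm, its whole width in y) is empty; the half towards -x holds the dishes.
- kidney_dish: Steel kidney dish, mouth-down in the -x half of the basket, 156 mm long in the basket's y, 87 mm wide, 36 mm high; origin at the centre of its underside. To be left alone.
- gallipot: Small round steel bowl, mouth-down in the -x half of the basket, 66 mm across, 36 mm high; origin at the centre of its underside. To be left alone.
- forceps: Ring-handled steel forceps lying flat on the bench, 160 mm long. To be left alone.
- scissors: Ring-handled steel scissors lying flat on the bench, 170 mm long. To be left alone.
- spray_bottle: White bottle with a blue cap, upright on the bench, 60 mm across, 150 mm high; origin at its base. To be left alone.
- brush: Slim cleaning brush with white bristles, lying on the bench, 170 mm long, 12 mm high. To be left alone.
- tape_roll: Roll of paper tape lying flat, 90 mm across, 24 mm high. To be left alone.
There are look-alikes about, which are no part of the job. What is meant by the part that bears blue_beaker_mid is not green, and is the smaller of those in its own colour. What is shaped like the part that bears steel_beaker_mid but red is not meant.

How it is judged:
By the outcome, as a careful person would: the job done as asked, in the order asked, and still so for the second after the job is handed in, with the robot touching nothing.
It also fails if it takes over 70 s, if anything falls off the work surface, if the arm or the gripper's body presses on something with over 40 N, if the wrist force passes 120 N, or if a joint passes its speed limit or range.

### The arm

A 7-joint arm with a two-finger parallel gripper is mounted at the origin on the work surface. World frame = base frame: x ahead of the robot, y to its left, z up, the work surface at z = 0. Lengths are in mm, angles in degrees, forces in N, time in s.
With the tool pointing down it reaches from about 425 to 825 mm from the base axis. Payload 3.6 kg.
Tool frame: the origin (TCP) lies at the very end of the fingers, on their centre line; the grasp point (between the pads) lies 19 mm behind it; z points along the fingers, y is the direction in which the jaws open and shut (so a half turn about z gives the same grasp; the last joint's range is limited). The gripper opens to 85 mm and grips with 20 to 120 N. Pads are 22 mm wide; open, the fingers measure 114 mm over their backs; the gripper's body (76 mm by 85 mm) begins 54 mm behind the grasp point. The pads swing forward as they close: fully open they stand 13 mm farther back than shut.
Start: joints at [64.315, 35.231, -0.722, 81.555, 0.464, 63.22, -2.315], TCP at [266.12, -592.995, 231.297] pointing down, gripper open.
Joint ranges: [-178.69, 178.69], [-17.37, 117.87], [-77.05, 75.6], [15.02, 138.74], [-78.02, 258.01], [0.78, 113.62], [-162.83, 162.83]. Speed limits (degrees/s): [159.86, 159.86, 180, 180, 180, 180, 180].

### API

Orientations are given as a 3x3 rotation matrix whose columns are the frame's x, y, z axes.
In Python, from workcell import ctrl, get_image, workorder gives the robot as it stands.
- The arm moves only by the tool step_arm, never from a script. Its argument "plan" is a list of rows, each a list of 7 numbers: the finger opening in cm, from 0 to 8.54, then the shift along the tool's x, y, z in cm, then the turn, a rotation vector about the tool's x, y, z in rad. A call has 1 to 12 rows; each row is the pose to reach, as a shift and turn from the pose measured when the call began, along the tool's axes at that moment; what a row does not reach only later rows make up. A row lasts 1/12 s, in which the tool goes at most 41.7 mm and 7.16 degrees, less where a joint would pass 70% of its speed; a pose out of reach is approached as far as the arm can. A call with a gripper value outside its range is refused whole. The fingers move at their own pace and stop on an object; "grip_force" is the grip in N (left out, the last holds). Time passes only in rows, so rows that repeat a pose let the fingers close. It gives the time, the measured TCP pose, the force and the opening at its end, in the units of the state.
- ctrl.sense(): the state, without advancing time (a new reading comes with each control period).
- get_image(name): name is "scene" or "side" or "wrist"; returns a dict with "frame" (384x512x3 uint8, red, green, blue), "range_z" (384x512 float32, mm along the optical axis (not along the pixel's ray), 0 where there is no reading), "fx", "fy", "cx", "cy" (pixels), "dist_coeffs" ([k1, k2, p1, p2, k3] as OpenCV has them; the pictures are not rectified), "world_from_camera" (4x4, takes a point from camera to world coordinates); the wrist camera has in their place "tool_from_camera" (4x4, takes a point from camera to tool coordinates, whose origin is the TCP and whose axes are the flange's). Camera axes: x right, y up, looking along -z (the intrinsics and any distortion apply to the point x, -y, -z); pixel columns grow to the right and rows downward; lengths in mm; the calibration is good to about 2 mm. A picture is of the moment at which its call begins: read the wrist's pose just before it.
- workorder.hand_in(): hands the job in, once; it reports no verdict.
The state is a dict: "clock": time; "q": joint angles; "dq": joint speeds; "effort": joint torques, N m; "tcp_pos": TCP position; "eef_rot": TCP orientation; "wrist_force": force on the tool from outside, world axes, zero at the start; "ft_torque": the same for the moment, N m; "width": finger opening in mm.
Only numpy, scipy, OpenCV 4.12 (cv2) and the standard library are available. Lean on these libraries where they do the work, as an engineer would, in place of code of your own. Each camera call takes 0.05 s, during which the arm holds its last target.

## Working session

There is one attempt and no reset: what is moved stays moved. The work goes in short steps, Python scripts to look and compute and a tool call to move; the robot and the scene stay as the last step left them, time stands still between calls to the robot, and variables do not carry over. Pictures are saved under pics/ and viewed, and the job is handed in when it is done.

Besides the shell and the picture viewer there is one more tool, called after ">>>" as a command line: name --pt "numbers of a row" for each row, then --argument value for the rest. step_arm: Moves the arm, as the interface text tells. Its arguments: {"type":"object","properties":{"plan":{"type":"array","items":{"type":"array","items":{"type":"number"}}},"grip_force":{"type":"number"}},"required":["plan"]}

```bash
ls; mkdir -p pics; cat > h.py <<'E'
import numpy as np, cv2
from workcell import ctrl, get_image, workorder
def snap(n,f):
    s=ctrl.sense(); d=get_image(n); cv2.imwrite('pics/'+f+'.png',cv2.cvtColor(d['frame'],cv2.COLOR_RGB2BGR))
    if n=='wrist':
        T=np.eye(4);T[:3,:3]=s['eef_rot'];T[:3,3]=s['tcp_pos'];d['W']=T@np.array(d['tool_from_camera'])
    else: d['W']=np.array(d['world_from_camera'])
    np.save('pics/'+f+'.npy',d,allow_pickle=True); return d
def load(f): return np.load('pics/'+f+'.npy',allow_pickle=True).item()
def rays(d,uv):
    K=np.array([[d['fx'],0,d['cx']],[0,d['fy'],d['cy']],[0,0,1.]])
    p=cv2.undistortPoints(np.array(uv,float).reshape(-1,1,2),K,np.array(d['dist_coeffs'],float)).reshape(-1,2)
    return np.c_[p[:,0],-p[:,1],-np.ones(len(p))]
def pts(d,uv):
    uv=np.array(uv).reshape(-1,2); r=rays(d,uv); z=d['range_z'][uv[:,1].astype(int),uv[:,0].astype(int)]
    return (r*z[:,None])@d['W'][:3,:3].T+d['W'][:3,3]
def cloud(d):
    v,u=np.mgrid[0:384,0:512]; uv=np.c_[u.ravel(),v.ravel()]
    return pts(d,uv).reshape(384,512,3)
def onz(d,uv,z):
    r=rays(d,uv)@d['W'][:3,:3].T; o=d['W'][:3,3]; return o+r*((z-o[2])/r[:,2])[:,None]
E
python3 - <<'E'
from h import *
for n in ['scene','side','wrist']:
    d=snap(n,n+'0'); print(n,d['W'].round(2).tolist(),d['fx'],d['dist_coeffs'])
    im=cv2.imread(f'pics/{n}0.png'); cv2.imwrite(f'pics/{n}0b.png',cv2.resize(im,(800,600),interpolation=cv2.INTER_CUBIC))
print(ctrl.sense())
E
```

```text
pics
scene [[-0.01, -0.8, 0.6, 1094.06], [1.0, 0.0, 0.02, 36.91], [-0.02, 0.6, 0.8, 772.97], [0.0, 0.0, 0.0, 1.0]] 348.2581274758682 [-0.08328317  0.          0.          0.          0.        ]
side [[-1.0, 0.03, -0.07, 467.39], [-0.07, -0.53, 0.84, 1139.64], [-0.01, 0.85, 0.53, 771.3], [0.0, 0.0, 0.0, 1.0]] 433.26294662985134 [-0.13714639  0.          0.          0.          0.        ]
wrist [[0.41, 0.86, 0.29, 340.78], [-0.91, 0.39, 0.13, -558.34], [-0.0, -0.32, 0.95, 372.91], [0.0, 0.0, 0.0, 1.0]] 291.5505462973191 [-0.03778544  0.          0.          0.          0.        ]
{'clock': 0.15, 'q': array([64.31680379, 35.27913569, -0.72297254, 81.6183516 ,  0.46371129,
       63.21993492, -2.31456694]), 'dq': array([ 0.0357573 , -0.08999767, -0.03650978, -0.43027496, -0.07054485,
        0.01910214, -0.18711096]), 'effort': array([ 2.36442138e-04, -4.69659340e+01,  2.59451447e-01, -1.71252018e+01,
        1.00518489e-02,  7.10726061e-03, -1.20435278e-06]), 'tcp_pos': array([ 265.86791561, -592.51049471,  230.38552117]), 'eef_rot': array([[ 9.12344594e-01,  4.09422343e-01, -8.28709379e-04],
       [ 4.09423181e-01, -9.12342779e-01,  1.81980953e-03],
       [-1.09963349e-05, -1.99958622e-03, -9.99998001e-01]]), 'wrist_force': array([-0.1685569 , -0.3201389 , -0.08466328]), 'ft_torque': array([-0.00786111, -0.00333594,  0.00993179]), 'width': 85.74362575852186}
```

View pics/scene0b.png

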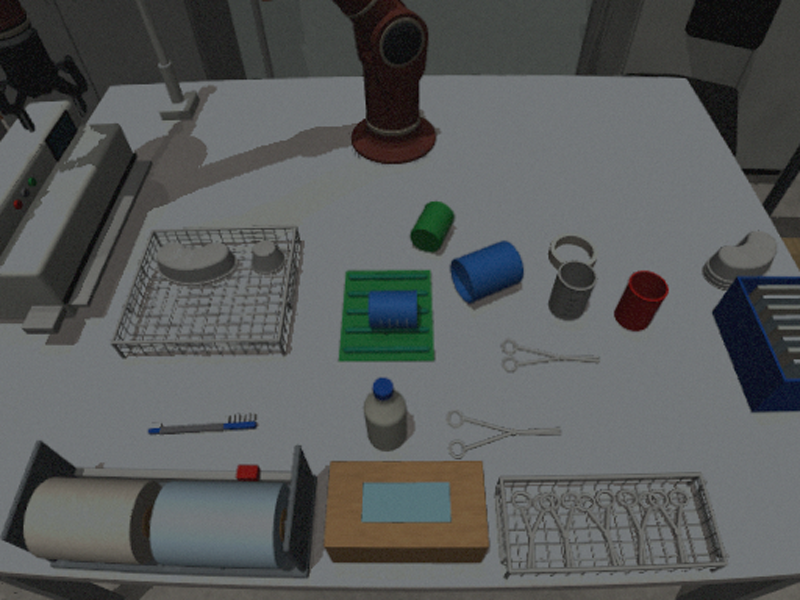

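View pics/side0b.png

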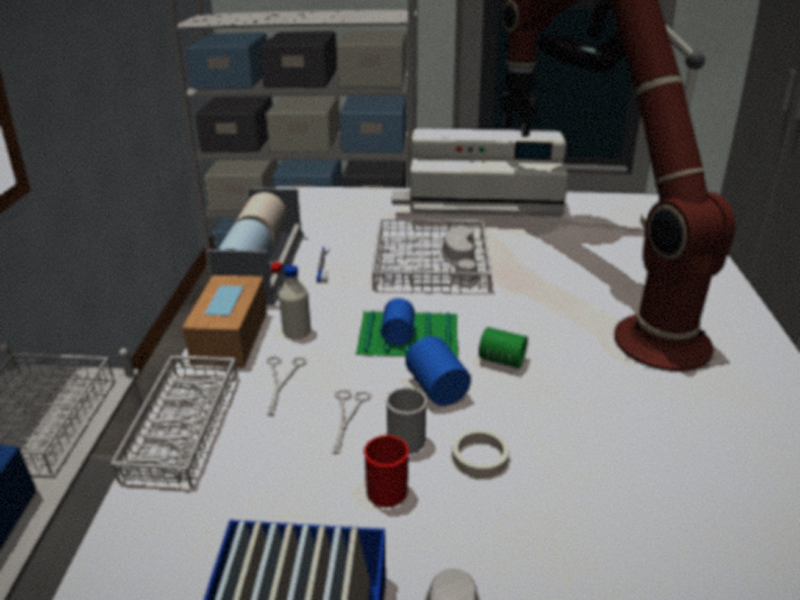

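View pics/wrist0b.png

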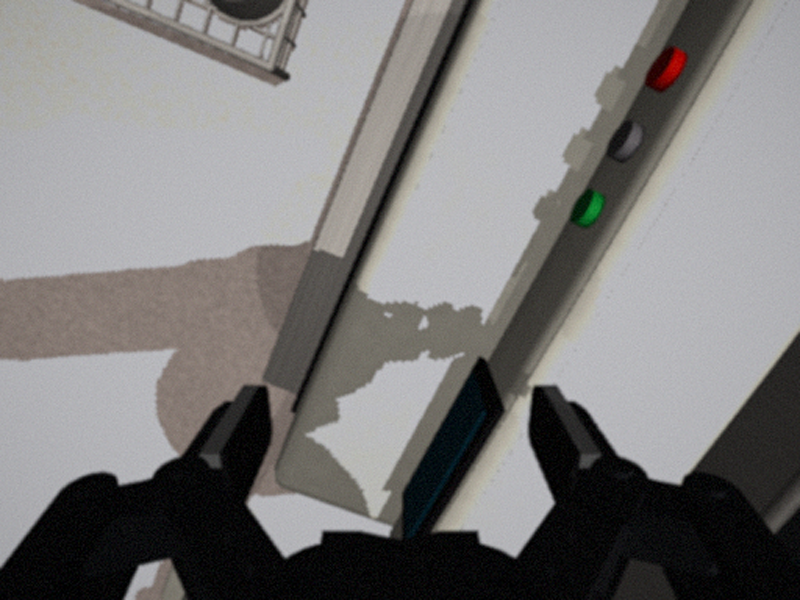

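The scene view (800x600) shows the steel beaker at about (573,290), the small blue one on the mat at (393,310) and the basket at (210,290). The decoys are the red cup, the green cup and the big blue cup at (487,272). Next I'll measure these from depth.

```bash
python3 - <<'E'
from h import *
d=load('scene0')
for n,(a,b,c,e) in {'steel':(340,160,385,208),'mat':(212,165,285,238),'basket':(65,138,200,232)}.items():
    im=cv2.imread('pics/scene0.png')[b:e,a:c]; k=min(790/(c-a),590/(e-b)); cv2.imwrite(f'pics/c_{n}.png',cv2.resize(im,None,fx=k,fy=k,interpolation=cv2.INTER_CUBIC))
    C=cloud(d)[b:e,a:c].reshape(-1,3); C=C[C[:,2]>15]; print(n,k,len(C),C.min(0).round(),C.max(0).round())
C=cloud(d); s=load('side0')
def circ(P):
    A=np.c_[2*P[:,:2],np.ones(len(P))]; x=np.linalg.lstsq(A,(P[:,:2]**2).sum(1),rcond=None)[0]; return x[:2],np.sqrt(x[2]+x[:2]@x[:2])
# steel: all points from both cams near
for nm,D in(('scene',d),('side',s)):
    P=cloud(D).reshape(-1,3); I=D['frame'].reshape(-1,3).astype(int)
    ok=D['range_z'].ravel()>0; P=P[ok];I=I[ok]
    c0=C[190,366]; 
    m=(np.hypot(P[:,0]-c0[0],P[:,1]-c0[1])<60)&(P[:,2]>82)&(P[:,2]<96)&(abs(I[:,0]-I[:,2])<40)
    print(nm,c0.round(),m.sum(),P[m].min(0).round(1),P[m].max(0).round(1),circ(P[m]))
    blue=(I[:,2]>I[:,0]+50)&(I[:,2]>I[:,1]+30)
    c1=C[198,252]
    m=blue&(np.hypot(P[:,0]-c1[0],P[:,1]-c1[1])<60)
    print('blue',c1.round(),m.sum(),P[m].min(0).round(1),P[m].max(0).round(1))
    g=(I[:,1]>I[:,0]+40)&(I[:,1]>I[:,2]+40)&(P[:,2]<20)&(np.hypot(P[:,0]-c1[0],P[:,1]-c1[1])<160)
    r=cv2.minAreaRect(P[g][:,:2].astype(np.float32)); print('mat',r, cv2.boxPoints(r).round(1).tolist())
E
```

```text
steel 12.291666666666666 916 [385.  37.  15.] [1094.  391.  773.]
mat 8.082191780821917 777 [440. -61.  15.] [1094.   48.  773.]
basket 5.851851851851852 3311 [ 301. -567.   15.] [1094.   37.  773.]
scene [536. 307.  69.] 166 [476.4 283.2  82.1] [539.7 346.9  94.5] (array([507.47650639, 314.68229038]), np.float64(30.061141908894154))
blue [558.  12.  66.] 543 [517.7 -30.1  46.5] [569.2  47.8  75.3]
mat ((516.7893676757812, -3.45941162109375), (197.2411346435547, 155.05088806152344), 0.1390523463487625) [[418.0, 73.80000305175781], [418.3999938964844, -81.19999694824219], [615.5999755859375, -80.69999694824219], [615.2000122070312, 74.30000305175781]]
side [536. 307.  69.] 179 [476.2 282.7  82. ] [537.7 348.6  93.7] (array([506.23837175, 315.10325974]), np.float64(30.243143646733046))
blue [558.  12.  66.] 394 [509.6 -35.1   6.9] [565.   50.8  74.1]
mat ((517.6961059570312, 1.7283706665039062), (195.13453674316406, 153.37913513183594), 0.308671236038208) [[419.70001220703125, 77.9000015258789], [420.5, -75.5], [615.7000122070312, -74.4000015258789], [614.7999877929688, 78.9000015258789]]
```

View pics/c_mat.png

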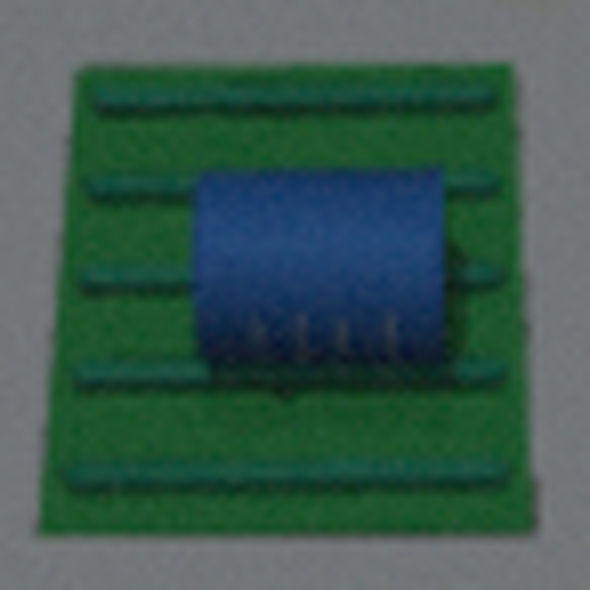

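View pics/c_basket.png

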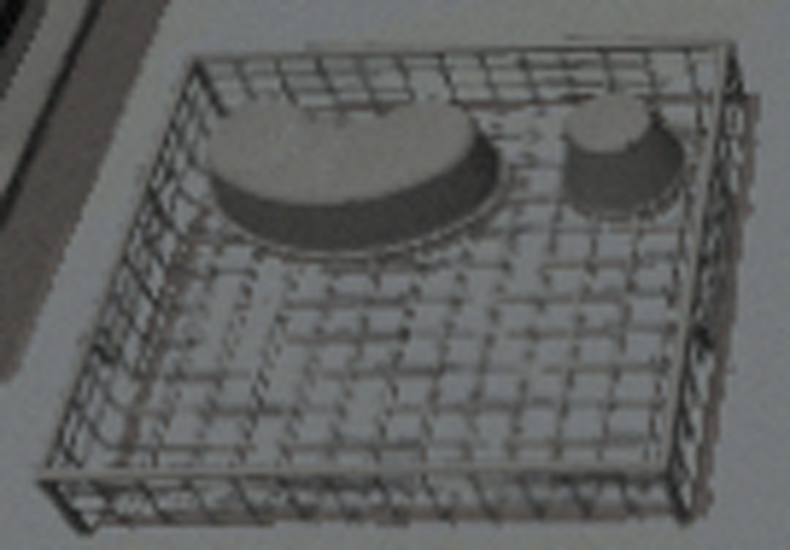

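View pics/c_steel.png

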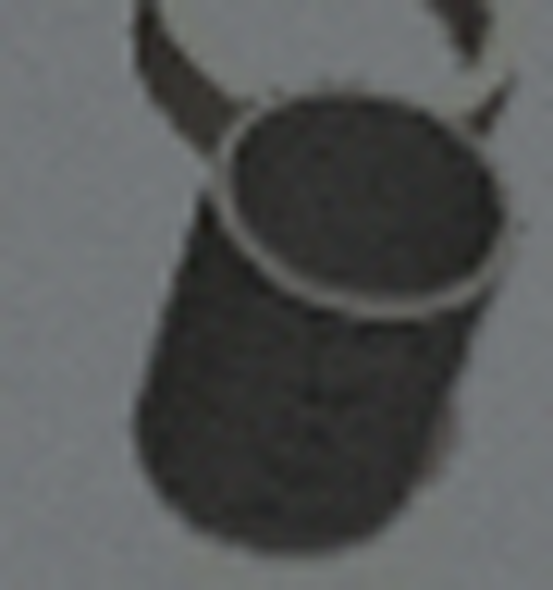

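```bash
python3 - <<'E'
from h import *
d=load('scene0'); s=load('side0')
k=5.851851851851852
cr=np.array([[195,57],[733,45],[677,473],[42,475]])/k+[65,138]-0.4
P=onz(d,cr,50); print(P.round(1)); print('ctr',P.mean(0).round(1), [np.linalg.norm(P[i]-P[(i+1)%4]).round(1) for i in range(4)])
C=cloud(d)
for n,(u,v) in dict(bigblue=(487,272),tape=(572,235),red=(640,300),green=(432,225),gall=(267,255),kid=(195,262)).items(): print(n,C[int(v*.64),int(u*.64)].round())
im=cv2.imread('pics/side0.png')
for n,(a,b,c,e) in {'blue':(225,185,300,230),'bask':(235,135,320,190)}.items():
    k=min(790/(c-a),590/(e-b)); cv2.imwrite(f'pics/s_{n}.png',cv2.resize(im[b:e,a:c],None,fx=k,fy=k,interpolation=cv2.INTER_CUBIC)); print(k)
E
```

```text
[[ 351.  -457.7   50. ]
 [ 348.5 -176.    50. ]
 [ 609.5 -168.3   50. ]
 [ 610.4 -453.3   50. ]]
ctr [ 479.9 -313.8   50. ] [np.float64(281.7), np.float64(261.1), np.float64(285.0), np.float64(259.5)]
bigblue [488. 167.  77.]
tape [350. 351.  27.]
red [556. 410.  85.]
green [363.  79.  66.]
gall [ 414. -227.   44.]
kid [ 426. -360.   43.]
10.533333333333333
9.294117647058824
```

```bash
sleep 0.1
```

```text
(no output)
```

View pics/s_blue.png

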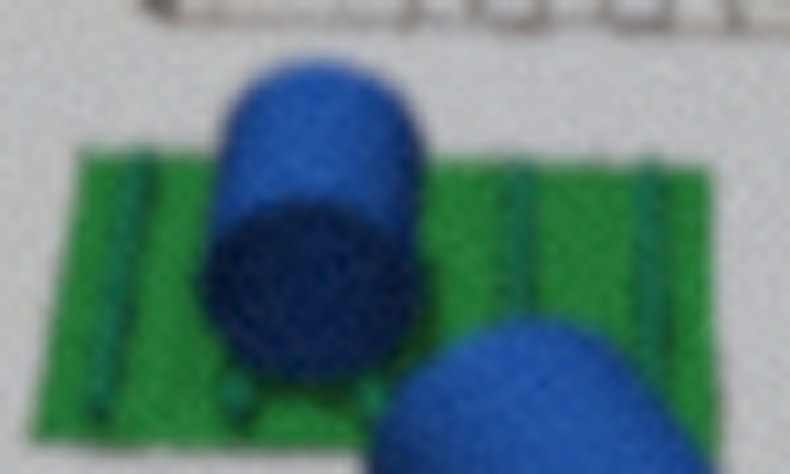

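View pics/s_bask.png

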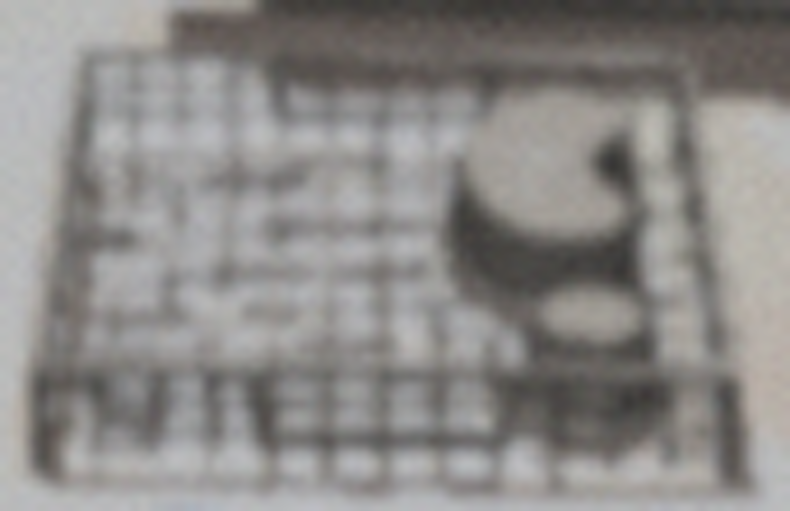

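```bash
cat >> h.py <<'E'
from scipy.spatial.transform import Rotation as Ro
import json
def toolR(az,tilt,xrel):
    """tool down, then tilted so that z leans towards azimuth az by tilt deg; xrel = azimuth (deg) of tool x in the untilted pose"""
    c,s=np.cos(np.radians(xrel)),np.sin(np.radians(xrel))
    x=np.array([c,s,0]);z=np.array([0,0,-1.]);R=np.c_[x,np.cross(z,x),z]
    a=np.radians(az); ax=np.array([-np.sin(a),np.cos(a),0])  # rot about ax by -tilt takes -z to az direction
    return Ro.from_rotvec(-np.radians(tilt)*ax).as_matrix()@R
def go(R,p,grasp=True):
    """p world target of grasp point (19 behind TCP) or TCP"""
    s=ctrl.sense(); R0=np.array(s['eef_rot']); R=np.array(R)
    t=np.array(p,float)+(19*R[:,2] if grasp else 0)
    d=R0.T@(t-s['tcp_pos'])/10; rv=Ro.from_matrix(R0.T@R).as_rotvec()
    print('shift cm',d.round(2),'rot',rv.round(3),'rows',max(np.linalg.norm(d)/4.17,np.degrees(np.linalg.norm(rv))/7.16).round(1))
def st():
    s=ctrl.sense(); open('log.jsonl','a').write(json.dumps({k:np.array(v).tolist() for k,v in s.items()})+'\n')
    print('t',round(s['clock'],2),'tcp',s['tcp_pos'].round(1),'q',s['q'].round(0),'F',s['wrist_force'].round(1),'w',round(s['width'],1)); print(s['eef_rot'].round(3).tolist())
E
python3 - <<'E'
from h import *
st(); go(toolR(0,0,90),[537,-60,260],False)
print(np.array(load('wrist0')['tool_from_camera']).round(2))
for a in [toolR(90,30,90),toolR(-90,60,90)]: print(a.round(2))
E
```

```text
t 0.15 tcp [ 265.9 -592.5  230.4] q [64. 35. -1. 82.  0. 63. -2.] F [-0.2 -0.3 -0.1] w 85.7
[[0.912, 0.409, -0.001], [0.409, -0.912, 0.002], [-0.0, -0.002, -1.0]]
shift cm [ 46.54 -37.49  -2.89] rot [-2.000e-03 -1.000e-03 -1.149e+00] rows 14.3
[[   0.      0.95    0.32   82.29]
 [   1.     -0.     -0.     -0.71]
 [  -0.      0.32   -0.95 -142.69]
 [   0.      0.      0.      1.  ]]
[[ 0.    1.    0.  ]
 [ 0.87 -0.    0.5 ]
 [ 0.5  -0.   -0.87]]
[[ 0.    1.    0.  ]
 [ 0.5  -0.   -0.87]
 [-0.87  0.   -0.5 ]]
```

>>> step_arm --pt "8.5 46.54 -37.49 -2.89 0 0 -1.149" --pt "8.5 46.54 -37.49 -2.89 0 0 -1.149" --pt "8.5 46.54 -37.49 -2.89 0 0 -1.149" --pt "8.5 46.54 -37.49 -2.89 0 0 -1.149" --pt "8.5 46.54 -37.49 -2.89 0 0 -1.149" --pt "8.5 46.54 -37.49 -2.89 0 0 -1.149" --pt "8.5 46.54 -37.49 -2.89 0 0 -1.149" --pt "8.5 46.54 -37.49 -2.89 0 0 -1.149" --pt "8.5 46.54 -37.49 -2.89 0 0 -1.149" --pt "8.5 46.54 -37.49 -2.89 0 0 -1.149" --pt "8.5 46.54 -37.49 -2.89 0 0 -1.149" --pt "8.5 46.54 -37.49 -2.89 0 0 -1.149" --grip_force 50

```text
clock: 1.15
tcp_pos: [492.7, -146.1, 255.3]
eef_rot: [[0.0, 1.0, -0.001], [1.0, -0.0, 0.002], [0.002, -0.001, -1.0]]
wrist_force: [0.8, -0.3, 0.2]
width: 85.1
```

```bash
python3 - <<'E'
from h import *
st(); go(toolR(0,0,90),[537,-60,260],False)
E
```

```text
t 1.15 tcp [ 492.7 -146.1  255.3] q [ 30.  23. -23. 101.  10.  58.   3.] F [ 0.8 -0.3  0.2] w 85.1
[[0.0, 1.0, -0.001], [1.0, -0.0, 0.002], [0.002, -0.001, -1.0]]
shift cm [ 8.61  4.43 -0.46] rot [-0.001 -0.002 -0.   ] rows 2.3
```

>>> step_arm --pt "8.5 8.6 4.4 -0.5 0 0 0" --pt "8.5 8.6 4.4 -0.5 0 0 0" --pt "8.5 8.6 4.4 -0.5 0 0 0" --pt "8.5 8.6 4.4 -0.5 0 0 0" --pt "8.5 8.6 4.4 -0.5 0 0 0"

```text
clock: 1.57
tcp_pos: [536.6, -59.3, 260.1]
eef_rot: [[-0.002, 1.0, -0.002], [1.0, 0.002, 0.001], [0.001, -0.002, -1.0]]
wrist_force: [-0.6, -0.8, -0.4]
width: 84.9
```

```bash
python3 - <<'E'
from h import *
st(); d=snap('wrist','w1')
im=cv2.imread('pics/w1.png'); cv2.imwrite('pics/w1b.png',cv2.resize(im,(800,600),interpolation=cv2.INTER_CUBIC))
P=cloud(d).reshape(-1,3); I=d['frame'].reshape(-1,3).astype(int); ok=d['range_z'].ravel()>0
blue=ok&(I[:,2]>I[:,0]+40)&(I[:,2]>I[:,1]+25)&(abs(P[:,0]-537)<50)&(abs(P[:,1])<70)
B=P[blue]; print(blue.sum(),B.min(0).round(1),B.max(0).round(1)); 
u=np.argwhere(blue.reshape(384,512)); print(u.min(0),u.max(0))
for y in range(-40,60,5):
    q=B[abs(B[:,1]-y)<2.5]
    if len(q): print(y,len(q),q[:,2].max().round(1),q[:,0].min().round(1),q[:,0].max().round(1))
E
```

```text
t 1.57 tcp [536.6 -59.3 260.1] q [ 20.  25. -23.  97.  11.  60.  -7.] F [-0.6 -0.8 -0.4] w 84.9
[[-0.002, 1.0, -0.002], [1.0, 0.002, 0.001], [0.001, -0.002, -1.0]]
3666 [506.8 -30.9   9.3] [567.2  51.4  73.3]
[ 68 231] [141 284]
-30 115 72.1 509.5 565.7
-25 214 72.1 509.5 567.0
-20 210 72.2 508.4 566.8
-15 229 72.2 508.4 566.7
-10 213 72.4 507.2 566.4
-5 235 72.5 507.2 566.3
0 218 72.4 507.3 566.1
5 236 72.2 507.5 567.2
10 246 71.9 507.5 567.1
15 230 71.7 507.7 567.0
20 235 72.3 507.9 566.9
25 260 72.8 507.9 566.5
30 258 72.3 508.1 566.3
35 252 73.0 506.8 566.1
40 254 72.2 507.0 566.1
45 250 73.3 507.2 567.2
50 11 13.0 515.3 560.4
```

View pics/w1b.png

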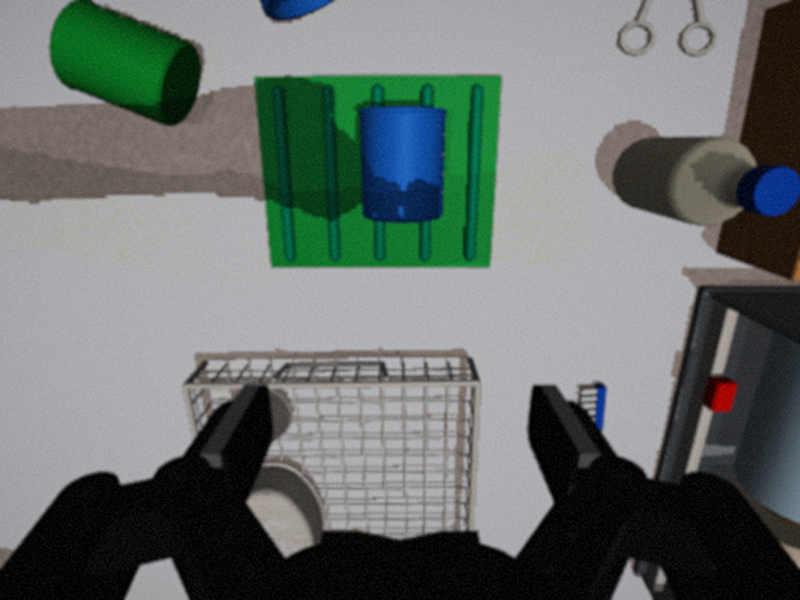

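```bash
python3 - <<'E'
from h import *
R=toolR(90,30,90)
g=np.array([537,-8,41.]); go(R,g-100*R[:,2]); go(R,g)
E
```

```text
shift cm [ 1.26  0.12 14.88] rot [-0.002  0.523 -0.002] rows 4.2
shift cm [ 6.26  0.14 23.54] rot [-0.002  0.523 -0.002] rows 5.8
```

>>> step_arm --pt "8.5 1.26 0.12 14.88 0 0.523 0" --pt "8.5 1.26 0.12 14.88 0 0.523 0" --pt "8.5 1.26 0.12 14.88 0 0.523 0" --pt "8.5 1.26 0.12 14.88 0 0.523 0" --pt "8.5 1.26 0.12 14.88 0 0.523 0" --pt "8.5 1.26 0.12 14.88 0 0.523 0" --pt "8.5 2.5 0.12 17 0 0.523 0" --pt "8.5 3.8 0.12 19.2 0 0.523 0" --pt "8.5 5.0 0.12 21.4 0 0.523 0" --pt "8.5 6.2 0.14 23.5 0 0.523 0" --pt "8.5 6.2 0.14 23.5 0 0.523 0"

```text
clock: 2.53
tcp_pos: [536.5, 5.4, 27.0]
eef_rot: [[-0.005, 1.0, -0.004], [0.866, 0.007, 0.499], [0.499, -0.001, -0.866]]
wrist_force: [0.4, 0.3, 0.6]
width: 85.1
```

```bash
python3 - <<'E'
from h import *
st(); d=snap('scene','s2'); snap('side','sd2'); R=toolR(90,30,90); go(R,[537,-8,41])
a=cv2.imread('pics/s2.png')[130:260,180:340]; b=cv2.imread('pics/sd2.png')[120:250,180:340]
cv2.imwrite('pics/s2b.png',cv2.resize(np.hstack([a,b]),(800,325),interpolation=cv2.INTER_CUBIC))
E
```

```text
t 2.53 tcp [536.5   5.4  27. ] q [ 34.  52. -35. 108.  -6.  32.  15.] F [0.4 0.3 0.6] w 85.1
[[-0.005, 1.0, -0.004], [0.866, 0.007, 0.499], [0.499, -0.001, -0.866]]
shift cm [-0.26 -0.17  0.3 ] rot [0.001 0.003 0.003] rows 0.1
```

View pics/s2b.png

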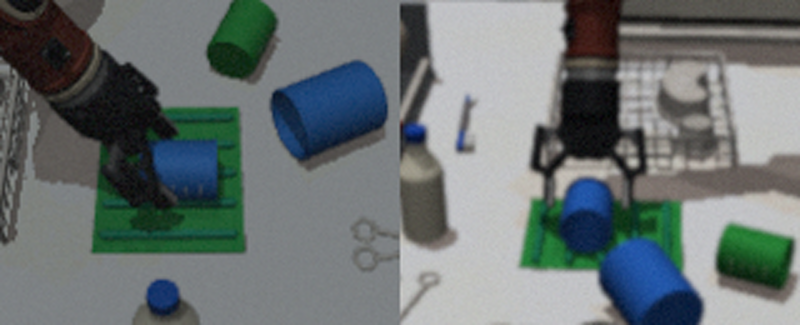

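>>> step_arm --pt "8.5 -0.2 0 0.2 0 0 0" --pt "5.5 -0.2 0 0.2 0 0 0" --pt "5.5 -0.2 0 0.2 0 0 0" --pt "5.5 -0.2 0 0.2 0 0 0" --pt "5.5 -0.2 0 0.2 0 0 0" --pt "5.5 -0.2 0 0.2 0 0 0" --pt "5.5 -0.2 0 0.2 0 0 0" --pt "5.5 -0.2 0 0.2 0 0 0" --grip_force 50

```text
clock: 3.3
tcp_pos: [539.1, 1.1, 27.7]
eef_rot: [[-0.004, 1.0, 0.002], [0.867, 0.002, 0.498], [0.498, 0.004, -0.867]]
wrist_force: [-1.7, -1.0, 8.4]
width: 62.8
```

```bash
python3 - <<'E'
from h import *
st()
E
```

```text
t 3.3 tcp [539.1   1.1  27.7] q [ 35.  52. -35. 107.  -6.  32.  15.] F [-1.7 -1.   8.4] w 62.8
[[-0.004, 1.0, 0.002], [0.867, 0.002, 0.498], [0.498, 0.004, -0.867]]
```

>>> step_arm --pt "5.5 0.7 0 -1.3 0 0 0" --pt "5.5 2.2 0 -3.9 0 0 0" --pt "5.5 4.0 0 -6.9 0 0 0" --pt "5.5 6.0 0 -10.4 0 0 0" --pt "5.5 8.0 0 -13.9 0 0 0" --pt "5.5 9.0 0 -15.6 0 0 0" --pt "5.5 9.0 0 -15.6 0 0 0"

```text
clock: 3.88
tcp_pos: [541.4, 1.6, 213.6]
eef_rot: [[-0.008, 1.0, 0.013], [0.869, 0.001, 0.496], [0.496, 0.015, -0.868]]
wrist_force: [-0.5, -0.8, -0.9]
width: 62.9
```

```bash
python3 - <<'E'
from h import *
st(); go(toolR(-90,60,90),[545,-250,230])
E
```

```text
t 3.88 tcp [541.4   1.6 213.6] q [ 38.  36. -39. 100. -10.  52.  11.] F [-0.5 -0.8 -0.9] w 62.9
[[-0.008, 1.0, 0.013], [0.869, 0.001, 0.496], [0.496, 0.015, -0.868]]
shift cm [-22.94   0.35 -13.88] rot [ 0.016 -1.566 -0.003] rows 12.5
```

>>> step_arm --pt "5.5 -22.9 0.35 -13.9 0 -1.566 0" --pt "5.5 -22.9 0.35 -13.9 0 -1.566 0" --pt "5.5 -22.9 0.35 -13.9 0 -1.566 0" --pt "5.5 -22.9 0.35 -13.9 0 -1.566 0" --pt "5.5 -22.9 0.35 -13.9 0 -1.566 0" --pt "5.5 -22.9 0.35 -13.9 0 -1.566 0" --pt "5.5 -22.9 0.35 -13.9 0 -1.566 0" --pt "5.5 -22.9 0.35 -13.9 0 -1.566 0"

```text
clock: 4.55
tcp_pos: [543.0, -274.1, 222.2]
eef_rot: [[0.016, 1.0, 0.006], [0.882, -0.012, -0.47], [-0.47, 0.013, -0.883]]
wrist_force: [-0.1, 0.6, -0.5]
width: 63.1
```

```bash
python3 - <<'E'
from h import *
st(); go(toolR(-90,60,90),[545,-250,230])
E
```

```text
t 4.55 tcp [ 543.  -274.1  222.2] q [ 16.  30.  -7. 101.  41.  52. -17.] F [-0.1  0.6 -0.5] w 63.1
[[0.016, 1.0, 0.006], [0.882, -0.012, -0.47], [-0.47, 0.013, -0.883]]
shift cm [ 0.76  0.19 -0.21] rot [ 0.001 -0.558 -0.017] rows 4.5
```

Joints are well within range. I'll finish the tilt and look.

>>> step_arm --pt "5.5 0.76 0.2 -0.2 0 -0.558 -0.017" --pt "5.5 0.76 0.2 -0.2 0 -0.558 -0.017" --pt "5.5 0.76 0.2 -0.2 0 -0.558 -0.017" --pt "5.5 0.76 0.2 -0.2 0 -0.558 -0.017" --pt "5.5 0.76 0.2 -0.2 0 -0.558 -0.017" --pt "5.5 0.76 0.2 -0.2 0 -0.558 -0.017" --pt "5.5 0.76 0.2 -0.2 0 -0.558 -0.017"

```text
clock: 5.13
tcp_pos: [544.9, -265.8, 219.0]
eef_rot: [[-0.003, 1.0, 0.0], [0.501, 0.002, -0.865], [-0.865, -0.003, -0.501]]
wrist_force: [0.5, -0.6, -0.7]
width: 63.4
```

```bash
python3 - <<'E'
from h import *
st(); d=snap('scene','s3'); e=snap('side','sd3'); R=toolR(-90,60,90); go(R,[545,-250,68])
a=cv2.imread('pics/s3.png'); b=cv2.imread('pics/sd3.png')
cv2.imwrite('pics/s3b.png',cv2.resize(np.hstack([a[90:260,50:250],b[70:240,200:400]]),(800,340),interpolation=cv2.INTER_CUBIC))
for D in(d,e):
    P=cloud(D).reshape(-1,3); I=D['frame'].reshape(-1,3).astype(int)
    m=(I[:,2]>I[:,0]+35)&(I[:,2]>I[:,1]+20)&(np.linalg.norm(P-[545,-250,220],axis=1)<100)
    print(m.sum(),np.percentile(P[m],[1,5,50,95,99],axis=0).round(1).tolist())
E
```

```text
t 5.13 tcp [ 544.9 -265.8  219. ] q [ -7.  39.   8. 109.  69.  62. -52.] F [ 0.5 -0.6 -0.7] w 63.4
[[-0.003, 1.0, 0.0], [0.501, 0.002, -0.865], [-0.865, -0.003, -0.501]]
shift cm [14.16  0.    7.99] rot [-0.001 -0.    -0.003] rows 3.9
550 [[518.4, -281.7, 175.0], [523.9, -277.1, 182.5], [555.4, -254.2, 251.7], [575.5, -227.9, 253.5], [576.9, -224.0, 254.4]]
169 [[518.8, -239.4, 177.6], [519.2, -237.3, 180.2], [542.0, -227.1, 198.3], [566.0, -220.4, 217.2], [566.4, -218.7, 220.9]]
```

View pics/s3b.png

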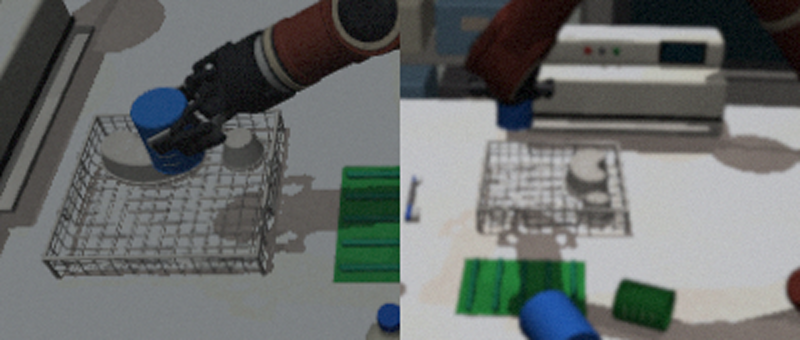

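>>> step_arm --pt "5.5 2.6 0 1.5 0 0 0" --pt "5.5 5.2 0 3.0 0 0 0" --pt "5.5 7.8 0 4.5 0 0 0" --pt "5.5 10.0 0.03 5.8 0 0 0" --pt "5.5 11.5 0.04 6.65 0 0 0" --pt "5.5 12.5 0.05 7.25 0 0 0" --pt "5.5 13.1 0.05 7.6 0 0 0" --pt "5.5 13.1 0.05 7.6 0 0 0" --pt "5.5 13.1 0.05 7.6 0 0 0"

```text
clock: 5.98
tcp_pos: [545.8, -269.2, 70.8]
eef_rot: [[0.005, 1.0, -0.001], [0.5, -0.004, -0.866], [-0.866, 0.004, -0.5]]
wrist_force: [-0.4, -0.0, -0.4]
width: 63.2
```

```bash
python3 - <<'E'
from h import *
st(); d=snap('scene','s4'); e=snap('side','sd4'); R=toolR(-90,60,90); go(R,[545,-250,68])
a=cv2.imread('pics/s4.png'); b=cv2.imread('pics/sd4.png')
cv2.imwrite('pics/s4b.png',cv2.resize(np.hstack([a[120:240,60:220],b[120:240,220:380]]),(800,300),interpolation=cv2.INTER_CUBIC))
for D in(d,e):
    P=cloud(D).reshape(-1,3); I=D['frame'].reshape(-1,3).astype(int)
    m=(I[:,2]>I[:,0]+35)&(I[:,2]>I[:,1]+20)&(np.linalg.norm(P-[545,-250,60],axis=1)<100)
    print(m.sum(),np.percentile(P[m],[1,5,50,95,99],axis=0).round(1).tolist())
E
```

```text
t 5.98 tcp [ 545.8 -269.2   70.8] q [ -8.  54.   9. 111.  76.  55. -71.] F [-0.4 -0.  -0.4] w 63.2
[[0.005, 1.0, -0.001], [0.5, -0.004, -0.866], [-0.866, 0.004, -0.5]]
shift cm [ 1.22 -0.11  0.43] rot [-0.     0.    -0.006] rows 0.3
436 [[517.2, -284.7, 27.8], [521.9, -280.7, 41.8], [551.9, -256.9, 103.0], [576.8, -230.8, 105.1], [578.0, -226.7, 106.5]]
85 [[521.4, -239.7, 26.3], [521.5, -238.1, 28.2], [546.1, -229.9, 40.1], [567.9, -224.2, 52.8], [568.1, -223.1, 57.0]]
```

View pics/s4b.png

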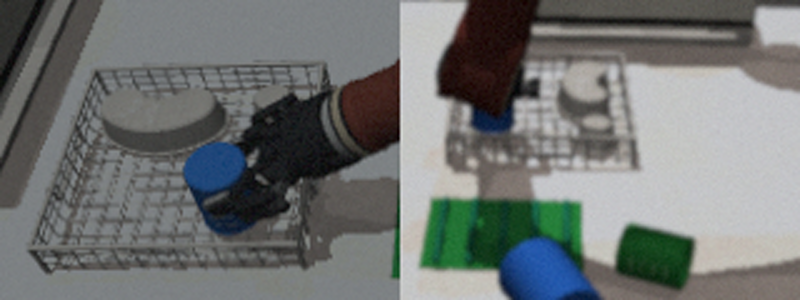

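>>> step_arm --pt "5.5 0.4 0 0.23 0 0 0" --pt "5.5 0.8 0 0.46 0 0 0" --pt "5.5 1.1 0 0.63 0 0 0" --pt "5.5 1.1 0 0.63 0 0 0" --pt "5.5 1.1 0 0.63 0 0 0"

```text
clock: 6.5
tcp_pos: [546.0, -268.7, 58.2]
eef_rot: [[0.005, 1.0, -0.0], [0.5, -0.003, -0.866], [-0.866, 0.004, -0.5]]
wrist_force: [-0.2, -0.4, -0.8]
width: 63.0
```

>>> step_arm --pt "5.5 0.13 0 0.08 0 0 0" --pt "5.5 0.26 0 0.15 0 0 0" --pt "5.5 0.26 0 0.15 0 0 0"

```text
clock: 6.75
tcp_pos: [546.1, -268.9, 55.8]
eef_rot: [[0.005, 1.0, -0.0], [0.498, -0.003, -0.867], [-0.867, 0.004, -0.498]]
wrist_force: [-0.9, 0.5, 1.7]
width: 62.7
```

>>> step_arm --pt "5.5 0.13 0 0.08 0 0 0" --pt "5.5 0.13 0 0.08 0 0 0" --pt "5.5 0.13 0 0.08 0 0 0"

```text
clock: 7.0
tcp_pos: [546.3, -269.5, 55.8]
eef_rot: [[0.005, 1.0, -0.0], [0.495, -0.003, -0.869], [-0.869, 0.005, -0.495]]
wrist_force: [-1.4, 2.6, 5.5]
width: 62.8
```

>>> step_arm --pt "6.6 0 0 0 0 0 0" --pt "7.0 0 0 0 0 0 0" --pt "7.6 0 0 0 0 0 0" --pt "8.3 0 0 0 0 0 0" --pt "8.3 0 0 0 0 0 0" --pt "8.3 0 0 0 0 0 0"

```text
clock: 7.5
tcp_pos: [546.2, -269.5, 55.6]
eef_rot: [[0.005, 1.0, -0.0], [0.495, -0.003, -0.869], [-0.869, 0.004, -0.495]]
wrist_force: [0.6, 0.4, 0.2]
width: 82.7
```

```bash
python3 - <<'E'
from h import *
st(); d=snap('scene','s5'); e=snap('side','sd5')
a=cv2.imread('pics/s5.png'); b=cv2.imread('pics/sd5.png')
cv2.imwrite('pics/s5b.png',cv2.resize(np.hstack([a[120:240,60:220],b[120:240,220:380]]),(800,300),interpolation=cv2.INTER_CUBIC))
for D in(d,e):
    P=cloud(D).reshape(-1,3); I=D['frame'].reshape(-1,3).astype(int)
    m=(I[:,2]>I[:,0]+35)&(I[:,2]>I[:,1]+20)&(np.linalg.norm(P-[545,-250,60],axis=1)<100)
    print(m.sum(),np.percentile(P[m],[1,5,50,95,99],axis=0).round(1).tolist())
E
```

```text
t 7.5 tcp [ 546.2 -269.5   55.6] q [ -8.  56.   9. 110.  77.  55. -73.] F [0.6 0.4 0.2] w 82.7
[[0.005, 1.0, -0.0], [0.495, -0.003, -0.869], [-0.869, 0.004, -0.495]]
429 [[517.0, -285.1, 13.3], [522.1, -280.3, 66.3], [551.6, -255.7, 87.6], [576.1, -230.7, 89.9], [577.7, -226.8, 90.8]]
17 [[521.4, -238.6, 27.7], [521.4, -237.9, 29.2], [556.9, -231.6, 32.0], [568.1, -226.1, 39.2], [568.1, -221.9, 39.8]]
```

View pics/s5b.png

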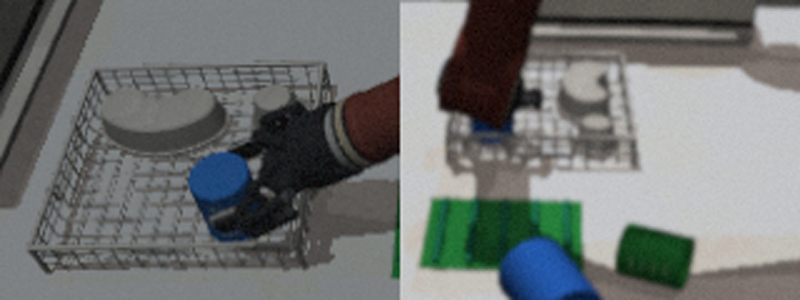

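>>> step_arm --pt "8.5 0 0 -1.0 0 0 0" --pt "8.5 0 0 -3 0 0 0" --pt "8.5 0 0 -6 0 0 0" --pt "8.5 0 0 -9.5 0 0 0" --pt "8.5 -2 0 -13 0 0 0" --pt "8.5 -5 0 -15 0 0 0" --pt "8.5 -8 0 -17 0 0 0" --pt "8.5 -10 0 -19 0 0 0" --pt "8.5 -10 0 -19 0 0 0"

```text
clock: 8.35
tcp_pos: [547.9, -152.0, 242.3]
eef_rot: [[0.014, 1.0, 0.007], [0.497, -0.001, -0.868], [-0.868, 0.015, -0.497]]
wrist_force: [0.2, -0.2, 0.5]
width: 84.4
```

```bash
python3 - <<'E'
from h import *
st()
for nm in ('scene','side'):
    D=snap(nm,nm+'6')
    P=cloud(D).reshape(-1,3); I=D['frame'].reshape(-1,3).astype(int)
    m=(I[:,2]>I[:,0]+35)&(I[:,2]>I[:,1]+20)&(np.linalg.norm(P-[545,-250,60],axis=1)<100)
    print(m.sum(),np.percentile(P[m],[1,5,50,95,99],axis=0).round(1).tolist())
    t=m&(P[:,2]>84); print(t.sum(),P[t].mean(0).round(1)); A=np.c_[P[t][:,:2],np.ones(t.sum())]; print(np.linalg.lstsq(A,P[t][:,2],rcond=None)[0])
a=cv2.imread('pics/scene6.png'); b=cv2.imread('pics/side6.png')
cv2.imwrite('pics/s6b.png',cv2.resize(np.hstack([a[120:240,60:220],b[120:240,220:380]]),(800,300),interpolation=cv2.INTER_CUBIC))
R=toolR(0,0,90); go(R,[480,60,270])
E
```

```text
t 8.35 tcp [ 547.9 -152.   242.3] q [-17.  37.   4. 106.  60.  72. -53.] F [ 0.2 -0.2  0.5] w 84.4
[[0.014, 1.0, 0.007], [0.497, -0.001, -0.868], [-0.868, 0.015, -0.497]]
495 [[518.6, -284.3, 11.3], [524.7, -279.5, 17.6], [556.7, -254.1, 87.6], [577.3, -229.8, 90.2], [578.6, -226.4, 91.0]]
377 [ 549.5 -255.3   88.1]
[-1.58136012e-02 -4.68236479e-03  9.56087254e+01]
308 [[518.3, -279.2, 27.1], [521.5, -271.8, 32.4], [545.8, -233.2, 73.5], [568.4, -223.2, 89.0], [572.7, -221.3, 90.2]]
111 [ 546.5 -251.7   87.2]
[-2.82909805e-02 -7.87121179e-03  1.00706061e+02]
shift cm [  9.37  -6.63 -19.16] rot [ 0.005  1.051 -0.005] rows 8.4
```

View pics/s6b.png

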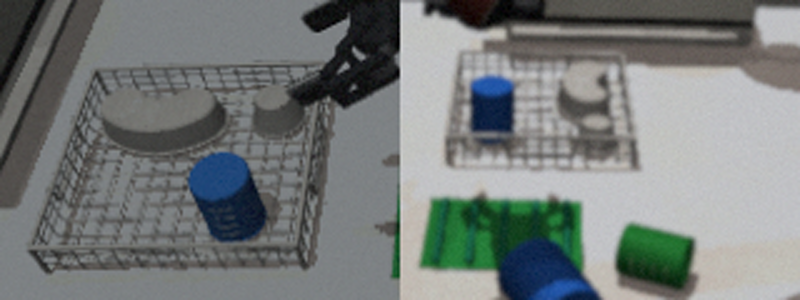

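>>> step_arm --pt "8.5 9.4 -6.6 -19.2 0 1.051 0" --pt "8.5 9.4 -6.6 -19.2 0 1.051 0" --pt "8.5 9.4 -6.6 -19.2 0 1.051 0" --pt "8.5 9.4 -6.6 -19.2 0 1.051 0" --pt "8.5 9.4 -6.6 -19.2 0 1.051 0" --pt "8.5 9.4 -6.6 -19.2 0 1.051 0" --pt "8.5 9.4 -6.6 -19.2 0 1.051 0" --pt "8.5 9.4 -6.6 -19.2 0 1.051 0" --pt "8.5 9.4 -6.6 -19.2 0 1.051 0" --grip_force 70

```text
clock: 9.2
tcp_pos: [479.8, 57.2, 250.1]
eef_rot: [[0.008, 1.0, 0.006], [1.0, -0.008, 0.003], [0.003, 0.006, -1.0]]
wrist_force: [-0.8, -0.7, 0.1]
width: 84.9
```

```bash
python3 - <<'E'
from h import *
st(); R=toolR(32,45,212); print(R.round(2)); go(R,[507,315,210]); go(toolR(32,20,190),[500,250,230])
E
```

```text
t 9.2 tcp [479.8  57.2 250.1] q [  4.  20. -18. 107.   7.  54. -18.] F [-0.8 -0.7  0.1] w 84.9
[[0.008, 1.0, 0.006], [1.0, -0.008, 0.003], [0.003, 0.006, -1.0]]
[[-0.6  -0.53  0.6 ]
 [-0.37  0.85  0.37]
 [-0.71  0.   -0.71]]
shift cm [26.51  3.62  5.44] rot [-0.825 -0.452 -2.009] rows 17.7
shift cm [19.64  2.4   3.86] rot [-0.372 -0.118 -1.734] rows 14.2
```

>>> step_arm --pt "8.5 19.6 2.4 3.9 -0.372 -0.118 -1.734" --pt "8.5 19.6 2.4 3.9 -0.372 -0.118 -1.734" --pt "8.5 19.6 2.4 3.9 -0.372 -0.118 -1.734" --pt "8.5 19.6 2.4 3.9 -0.372 -0.118 -1.734" --pt "8.5 19.6 2.4 3.9 -0.372 -0.118 -1.734" --pt "8.5 19.6 2.4 3.9 -0.372 -0.118 -1.734" --pt "8.5 19.6 2.4 3.9 -0.372 -0.118 -1.734" --pt "8.5 19.6 2.4 3.9 -0.372 -0.118 -1.734" --pt "8.5 19.6 2.4 3.9 -0.372 -0.118 -1.734" --pt "8.5 19.6 2.4 3.9 -0.372 -0.118 -1.734" --pt "8.5 19.6 2.4 3.9 -0.372 -0.118 -1.734"

```text
clock: 10.12
tcp_pos: [504.1, 252.7, 209.6]
eef_rot: [[-0.946, 0.193, 0.261], [0.225, 0.969, 0.1], [-0.234, 0.154, -0.96]]
wrist_force: [0.6, 0.5, 0.8]
width: 84.9
```

```bash
python3 - <<'E'
from h import *
st(); R=toolR(32,45,212); go(R,[507,315,210])
E
```

```text
t 10.12 tcp [504.1 252.7 209.6] q [ -6.  26. -35. 111.  33.  36.  17.] F [0.6 0.5 0.8] w 84.9
[[-0.946, 0.193, 0.261], [0.225, 0.969, 0.1], [-0.234, 0.154, -0.96]]
shift cm [0.52 6.8  2.32] rot [-0.243 -0.461 -0.736] rows 7.2
```

>>> step_arm --pt "8.5 0.5 6.8 2.3 -0.243 -0.461 -0.736" --pt "8.5 0.5 6.8 2.3 -0.243 -0.461 -0.736" --pt "8.5 0.5 6.8 2.3 -0.243 -0.461 -0.736" --pt "8.5 0.5 6.8 2.3 -0.243 -0.461 -0.736" --pt "8.5 0.5 6.8 2.3 -0.243 -0.461 -0.736" --pt "8.5 0.5 6.8 2.3 -0.243 -0.461 -0.736" --pt "8.5 0.5 6.8 2.3 -0.243 -0.461 -0.736" --pt "8.5 0.5 6.8 2.3 -0.243 -0.461 -0.736" --pt "8.5 0.5 6.8 2.3 -0.243 -0.461 -0.736" --pt "8.5 0.5 6.8 2.3 -0.243 -0.461 -0.736"

```text
clock: 10.95
tcp_pos: [517.5, 321.3, 194.2]
eef_rot: [[-0.655, -0.475, 0.588], [-0.34, 0.88, 0.332], [-0.675, 0.018, -0.738]]
wrist_force: [0.7, -0.6, -0.7]
width: 85.0
```

```bash
python3 - <<'E'
from h import *
st(); R=toolR(32,45,212); go(R,[507,315,210]); go(R,[507,315,65])
d=snap('scene','s7'); e=snap('side','sd7'); w=snap('wrist','w7')
a=cv2.imread('pics/s7.png'); b=cv2.imread('pics/sd7.png')
cv2.imwrite('pics/s7b.png',cv2.resize(np.hstack([a[80:240,280:440],b[170:330,170:330]]),(800,400),interpolation=cv2.INTER_CUBIC))
E
```

```text
t 10.95 tcp [517.5 321.3 194.2] q [-16.  27. -27. 127. 132.  23. -46.] F [ 0.7 -0.6 -0.7] w 85.0
[[-0.655, -0.475, 0.588], [-0.34, 0.88, 0.332], [-0.675, 0.018, -0.738]]
shift cm [-0.25  0.04 -0.09] rot [-0.031 -0.044 -0.058] rows 0.6
shift cm [ 9.53 -0.23 10.6 ] rot [-0.031 -0.044 -0.058] rows 3.4
```

View pics/s7b.png

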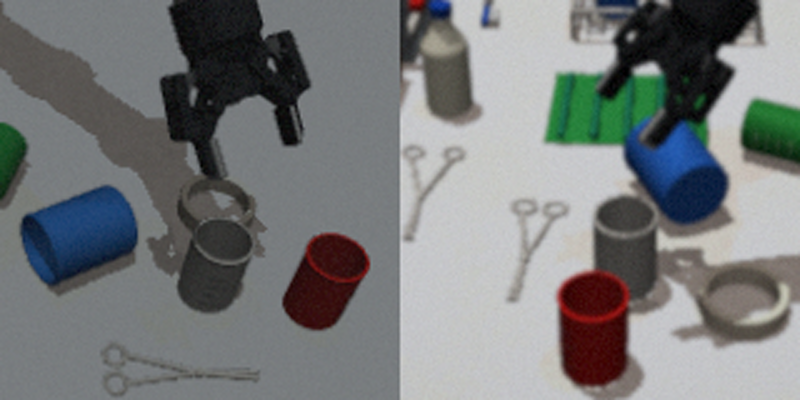

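View pics/w7.png

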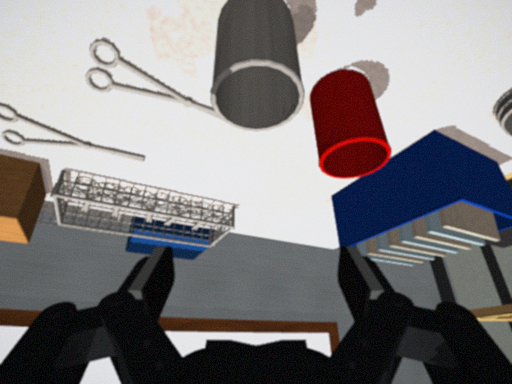

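>>> step_arm --pt "8.5 0.7 0 0.9 -0.03 -0.044 -0.058" --pt "8.5 2.3 0 2.8 -0.031 -0.044 -0.058" --pt "8.5 4.2 -0.1 4.9 -0.031 -0.044 -0.058" --pt "8.5 5.0 -0.1 5.8 -0.031 -0.044 -0.058" --pt "8.5 5.0 -0.1 5.8 -0.031 -0.044 -0.058" --pt "8.5 5.0 -0.1 5.8 -0.031 -0.044 -0.058"

```text
clock: 11.6
tcp_pos: [519.7, 319.1, 115.0]
eef_rot: [[-0.61, -0.52, 0.598], [-0.37, 0.854, 0.365], [-0.701, 0.002, -0.713]]
wrist_force: [-0.4, 0.6, -0.7]
width: 84.9
```

```bash
python3 - <<'E'
from h import *
st(); R=toolR(32,45,212); go(R,[507,315,65])
d=snap('scene','s8'); e=snap('side','sd8'); w=snap('wrist','w8')
a=cv2.imread('pics/s8.png'); b=cv2.imread('pics/sd8.png')
cv2.imwrite('pics/s8b.png',cv2.resize(np.hstack([a[120:220,320:420],b[220:320,210:310]]),(800,400),interpolation=cv2.INTER_CUBIC))
E
```

```text
t 11.6 tcp [519.7 319.1 115. ] q [-11.  40. -34. 132. 147.  40. -53.] F [-0.4  0.6 -0.7] w 84.9
[[-0.61, -0.52, 0.598], [-0.37, 0.854, 0.365], [-0.701, 0.002, -0.713]]
shift cm [4.41 0.31 4.56] rot [-0.007 -0.009 -0.009] rows 1.5
```

View pics/s8b.png

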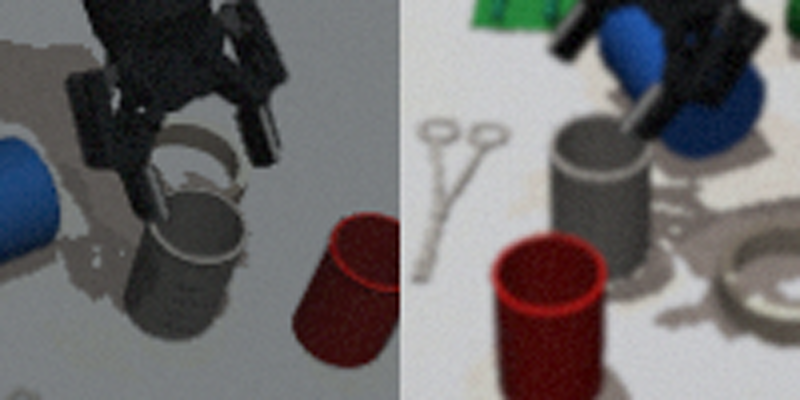

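```bash
python3 - <<'E'
from h import *
for f in('scene0','side0'):
    D=load(f); P=cloud(D).reshape(-1,3); I=D['frame'].reshape(-1,3).astype(int)
    m=(I[:,2]>I[:,0]+35)&(I[:,2]>I[:,1]+20)&(np.linalg.norm(P-[488,167,40],axis=1)<110)&(P[:,1]>80)
    Q=P[m]; print(m.sum(),Q.min(0).round(),Q.max(0).round()); 
    h=cv2.boxPoints(cv2.minAreaRect(Q[:,:2].astype(np.float32))); print(h.round().tolist())
    for p in [(474,245),(452,281),(537,267)]: print(p,np.hypot(*(Q[:,:2]-p).T).min().round())
E
```

```text
1125 [411. 113.   3.] [517. 235.  88.]
[[402.0, 204.0], [446.0, 111.0], [519.0, 145.0], [475.0, 239.0]]
(474, 245) 11.0
(452, 281) 49.0
(537, 267) 72.0
1141 [404. 121.   6.] [514. 237.  88.]
[[402.0, 208.0], [451.0, 109.0], [519.0, 143.0], [469.0, 242.0]]
(474, 245) 11.0
(452, 281) 46.0
(537, 267) 72.0
```

>>> step_arm --pt "8.5 0.8 0.3 0.8 -0.007 -0.009 -0.009" --pt "8.5 1.6 0.3 1.6 -0.007 -0.009 -0.009" --pt "8.5 2.4 0.3 2.4 -0.007 -0.009 -0.009" --pt "8.5 3.3 0.3 3.4 -0.007 -0.009 -0.009" --pt "8.5 4.2 0.31 4.35 -0.007 -0.009 -0.009" --pt "8.5 4.2 0.31 4.35 -0.007 -0.009 -0.009" --pt "8.5 4.2 0.31 4.35 -0.007 -0.009 -0.009"

```text
clock: 12.33
tcp_pos: [519.6, 323.1, 57.7]
eef_rot: [[-0.596, -0.531, 0.603], [-0.374, 0.848, 0.377], [-0.711, -0.001, -0.703]]
wrist_force: [-0.2, 0.6, -0.1]
width: 85.3
```

```bash
python3 - <<'E'
from h import *
st(); R=toolR(32,45,212); go(R,[507,315,67])
d=snap('scene','s9'); e=snap('side','sd9'); w=snap('wrist','w9')
a=cv2.imread('pics/s9.png'); b=cv2.imread('pics/sd9.png')
cv2.imwrite('pics/s9b.png',cv2.resize(np.hstack([a[120:220,320:420],b[220:320,210:310]]),(800,400),interpolation=cv2.INTER_CUBIC))
E
```

```text
t 12.33 tcp [519.6 323.1  57.7] q [-12.  50. -35. 134. 153.  50. -55.] F [-0.2  0.6 -0.1] w 85.3
[[-0.596, -0.531, 0.603], [-0.374, 0.848, 0.377], [-0.711, -0.001, -0.703]]
shift cm [ 0.4  -0.02  0.18] rot [0.    0.006 0.001] rows 0.1
```

View pics/s9b.png

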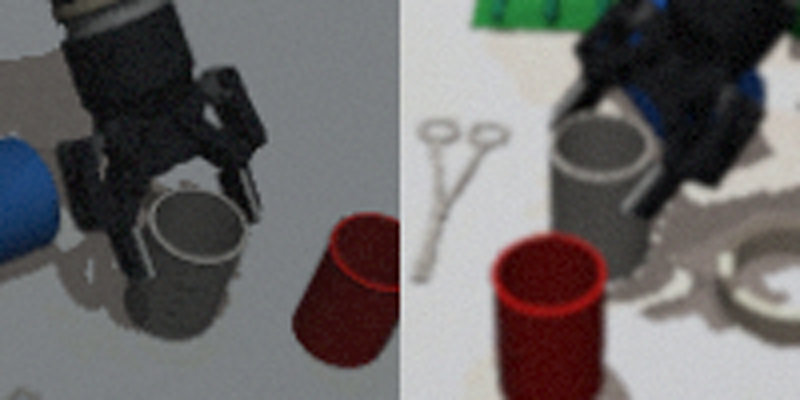

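>>> step_arm --pt "8.5 0.3 0 0.2 0 0 0" --pt "8.5 0.3 0 0.2 0 0 0" --pt "5.5 0.3 0 0.2 0 0 0" --pt "5.5 0.3 0 0.2 0 0 0" --pt "5.5 0.3 0 0.2 0 0 0" --pt "5.5 0.3 0 0.2 0 0 0" --pt "5.5 0.3 0 0.2 0 0 0" --pt "5.5 0.3 0 0.2 0 0 0" --pt "5.5 0.3 0 0.2 0 0 0" --grip_force 70

```text
clock: 13.23
tcp_pos: [519.5, 323.1, 55.8]
eef_rot: [[-0.593, -0.531, 0.605], [-0.373, 0.847, 0.378], [-0.714, -0.001, -0.701]]
wrist_force: [-0.9, -1.4, 4.5]
width: 62.9
```

>>> step_arm --pt "5.5 -0.5 0 -0.5 0 0 0" --pt "5.5 -2.0 0 -2.0 0 0 0" --pt "5.5 -4.0 0 -4.0 0 0 0" --pt "5.5 -6.5 0 -6.5 0 0 0" --pt "5.5 -9.0 0 -9.0 0 0 0" --pt "5.5 -11.0 0 -11.0 0 0 0" --pt "5.5 -11.0 0 -11.0 0 0 0"

```text
clock: 13.82
tcp_pos: [519.4, 324.4, 218.4]
eef_rot: [[-0.586, -0.532, 0.612], [-0.37, 0.847, 0.382], [-0.721, -0.003, -0.693]]
wrist_force: [0.8, 0.4, -1.6]
width: 63.0
```

```bash
python3 - <<'E'
from h import *
st(); 
d=snap('scene','s10'); e=snap('side','sd10')
a=cv2.imread('pics/s10.png'); b=cv2.imread('pics/sd10.png')
cv2.imwrite('pics/s10b.png',cv2.resize(np.hstack([a[60:220,280:440],b[160:320,170:330]]),(800,400),interpolation=cv2.INTER_CUBIC))
go(toolR(90,45,90),[540,-10,230]); go(toolR(0,0,150),[500,150,270]) 
E
```

```text
t 13.82 tcp [519.4 324.4 218.4] q [-12.  26. -32. 128. 139.  24. -48.] F [ 0.8  0.4 -1.6] w 63.0
[[-0.586, -0.532, 0.612], [-0.37, 0.847, 0.382], [-0.721, -0.003, -0.693]]
shift cm [ 10.25 -28.22 -11.02] rot [0.01  0.896 2.277] rows 19.6
shift cm [  4.7  -13.68 -10.31] rot [0.429 0.715 1.024] rows 10.6
```

View pics/s10b.png

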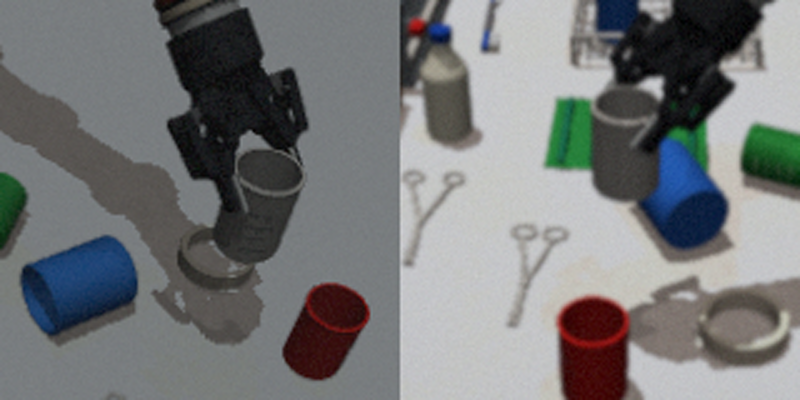

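>>> step_arm --pt "5.5 4.7 -13.7 -10.3 0.429 0.715 1.024" --pt "5.5 4.7 -13.7 -10.3 0.429 0.715 1.024" --pt "5.5 4.7 -13.7 -10.3 0.429 0.715 1.024" --pt "5.5 4.7 -13.7 -10.3 0.429 0.715 1.024" --pt "5.5 4.7 -13.7 -10.3 0.429 0.715 1.024" --pt "5.5 4.7 -13.7 -10.3 0.429 0.715 1.024" --pt "5.5 4.7 -13.7 -10.3 0.429 0.715 1.024" --pt "5.5 4.7 -13.7 -10.3 0.429 0.715 1.024" --pt "5.5 4.7 -13.7 -10.3 0.429 0.715 1.024" --pt "5.5 4.7 -13.7 -10.3 0.429 0.715 1.024" --pt "5.5 4.7 -13.7 -10.3 0.429 0.715 1.024" --pt "5.5 4.7 -13.7 -10.3 0.429 0.715 1.024"

```text
clock: 14.92
tcp_pos: [497.8, 148.6, 248.6]
eef_rot: [[-0.944, 0.194, 0.267], [0.205, 0.979, 0.016], [-0.258, 0.07, -0.964]]
wrist_force: [0.6, -0.4, -2.5]
width: 62.9
```

```bash
python3 - <<'E'
from h import *
st(); 
go(toolR(90,45,90),[538,-10,230])
E
```

```text
t 14.92 tcp [497.8 148.6 248.6] q [  6.  20. -37. 113.  29.  40.  30.] F [ 0.6 -0.4 -2.5] w 62.9
[[-0.944, 0.194, 0.267], [0.205, 0.979, 0.016], [-0.258, 0.07, -0.964]]
shift cm [ -5.95 -13.65   3.93] rot [-0.31   0.824  1.392] rows 13.2
```

>>> step_arm --pt "5.5 -6 -13.65 3.9 -0.31 0.824 1.392" --pt "5.5 -6 -13.65 3.9 -0.31 0.824 1.392" --pt "5.5 -6 -13.65 3.9 -0.31 0.824 1.392" --pt "5.5 -6 -13.65 3.9 -0.31 0.824 1.392" --pt "5.5 -6 -13.65 3.9 -0.31 0.824 1.392" --pt "5.5 -6 -13.65 3.9 -0.31 0.824 1.392" --pt "5.5 -6 -13.65 3.9 -0.31 0.824 1.392" --pt "5.5 -6 -13.65 3.9 -0.31 0.824 1.392" --pt "5.5 -6 -13.65 3.9 -0.31 0.824 1.392" --pt "5.5 -6 -13.65 3.9 -0.31 0.824 1.392" --pt "5.5 -6 -13.65 3.9 -0.31 0.824 1.392" --pt "5.5 -6 -13.65 3.9 -0.31 0.824 1.392"

```text
clock: 15.92
tcp_pos: [537.3, 2.8, 214.4]
eef_rot: [[-0.123, 0.992, -0.027], [0.75, 0.111, 0.652], [0.65, 0.06, -0.758]]
wrist_force: [0.2, 0.2, -2.2]
width: 62.7
```

```bash
python3 - <<'E'
from h import *
st(); 
go(toolR(90,45,90),[538,-10,230])
E
```

```text
t 15.92 tcp [537.3   2.8 214.4] q [ 41.  40. -39.  99. -19.  58.  27.] F [ 0.2  0.2 -2.2] w 62.7
[[-0.123, 0.992, -0.027], [0.75, 0.111, 0.652], [0.65, 0.06, -0.758]]
shift cm [ 0.18  0.09 -0.13] rot [-0.031  0.073  0.122] rows 1.2
```

>>> step_arm --pt "5.5 0.2 0.1 -0.1 -0.031 0.073 0.122" --pt "5.5 0.2 0.1 -0.1 -0.031 0.073 0.122" --pt "5.5 0.2 0.1 -0.1 -0.031 0.073 0.122" --pt "5.5 0.2 0.1 -0.1 -0.031 0.073 0.122"

```text
clock: 16.25
tcp_pos: [537.4, 4.1, 215.5]
eef_rot: [[-0.001, 1.0, -0.003], [0.707, 0.003, 0.707], [0.707, -0.001, -0.707]]
wrist_force: [-0.5, 0.2, -1.2]
width: 63.0
```

```bash
python3 - <<'E'
from h import *
st(); 
go(toolR(90,44.5,90),[537,-39,60])
for nm in ('scene','side'):
    D=snap(nm,nm+'11')
    P=cloud(D).reshape(-1,3); I=D['frame'].reshape(-1,3).astype(int)
    m=(abs(P[:,0]-537)<45)&(P[:,1]>-70)&(P[:,1]<90)&(P[:,2]>170)&(P[:,2]<300)
    print(m.sum(),np.percentile(P[m],[1,5,50,95,99],axis=0).round(1).tolist())
a=cv2.imread('pics/scene11.png'); b=cv2.imread('pics/side11.png')
cv2.imwrite('pics/s11b.png',cv2.resize(np.hstack([a[80:240,150:310],b[100:260,190:350]]),(800,400),interpolation=cv2.INTER_CUBIC))
E
```

```text
t 16.25 tcp [537.4   4.1 215.5] q [ 43.  41. -39. 100. -24.  57.  25.] F [-0.5  0.2 -1.2] w 63.0
[[-0.001, 1.0, -0.003], [0.707, 0.003, 0.707], [0.707, -0.001, -0.707]]
shift cm [-14.07  -0.04   9.84] rot [-0.003 -0.009  0.001] rows 4.1
1712 [[499.6, -62.9, 217.5], [505.3, -57.1, 227.2], [557.7, -2.5, 259.1], [576.6, 54.8, 295.2], [581.1, 59.1, 299.2]]
1177 [[493.3, -65.3, 205.1], [500.3, -58.5, 214.2], [536.1, -1.9, 255.9], [573.9, 62.5, 294.9], [580.1, 63.9, 298.7]]
```

View pics/s11b.png

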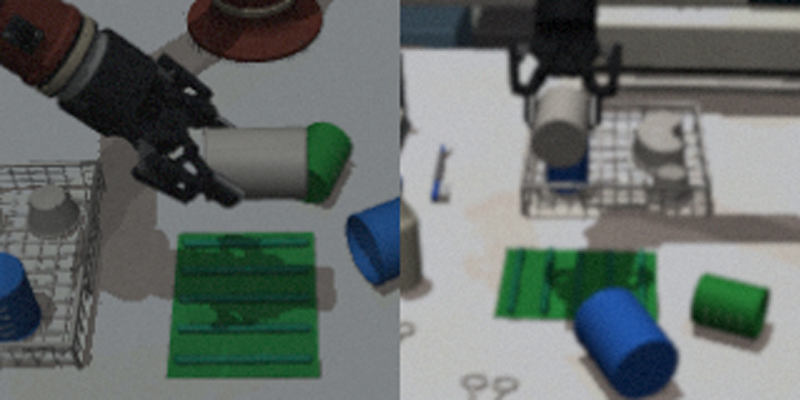

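```bash
python3 - <<'E'
from h import *
for nm in ('scene','side'):
    D=load(nm+'11'); P=cloud(D).reshape(-1,3)
    for y in range(5,65,8):
        m=(abs(P[:,0]-537)<36)&(abs(P[:,1]-y)<4)&(P[:,2]>170)&(P[:,2]<290)
        Q=P[m]
        if len(Q)>8:
            A=np.c_[2*Q[:,[0,2]],np.ones(len(Q))];x=np.linalg.lstsq(A,(Q[:,[0,2]]**2).sum(1),rcond=None)[0]
            print(nm,y,len(Q),'top',np.percentile(Q[:,2],97).round(1),'fit c',x[:2].round(1),np.sqrt(x[2]+x[:2]@x[:2]).round(1))
E
```

```text
scene 5 103 top 263.2 fit c [537.3 230.5] 32.0
scene 13 115 top 263.4 fit c [537.6 231.2] 31.6
scene 21 97 top 263.8 fit c [537.3 231.9] 31.4
scene 29 106 top 263.6 fit c [537.5 231.7] 31.3
scene 37 116 top 262.9 fit c [537.3 231.1] 31.6
scene 45 116 top 263.6 fit c [537.2 231.5] 31.5
scene 53 98 top 263.7 fit c [537.  231.3] 31.6
scene 61 47 top 263.5 fit c [537.8 232. ] 30.6
side 5 29 top 262.3 fit c [537.3 228.7] 33.3
side 13 25 top 263.1 fit c [537.4 230.1] 32.2
side 21 30 top 263.0 fit c [537.3 230.9] 31.3
side 29 22 top 262.5 fit c [537.6 230.7] 31.7
side 37 29 top 262.6 fit c [537.4 230.4] 31.8
side 45 28 top 262.1 fit c [537.3 230.6] 31.5
side 53 59 top 262.6 fit c [538.1 236.2] 24.5
side 61 331 top 260.1 fit c [536.9 232.2] 22.6
```

>>> step_arm --pt "5.5 -3 0 2.1 0 0 0" --pt "5.5 -6 0 4.3 0 0 0" --pt "5.5 -9 0 6.4 0 0 0" --pt "5.5 -11.5 0 8.2 0 0 0" --pt "5.5 -13.5 0 9.6 0 0 0" --pt "5.5 -14.4 0 10.3 0 0 0" --pt "5.5 -14.8 0 10.6 0 0 0" --pt "5.5 -14.8 0 10.6 0 0 0" --pt "5.5 -14.8 0 10.6 0 0 0"

```text
clock: 17.1
tcp_pos: [539.5, -23.9, 38.9]
eef_rot: [[-0.007, 1.0, -0.0], [0.707, 0.005, 0.707], [0.707, 0.004, -0.707]]
wrist_force: [-0.7, 0.4, -1.9]
width: 62.9
```

```bash
python3 - <<'E'
from h import *
st(); go(toolR(90,45,90),[537,-22.4,23.5],False)
E
```

```text
t 17.1 tcp [539.5 -23.9  38.9] q [ 43.  57. -35. 102. -20.  43.  34.] F [-0.7  0.4 -1.9] w 62.9
[[-0.007, 1.0, -0.0], [0.707, 0.005, 0.707], [0.707, 0.004, -0.707]]
shift cm [-0.99 -0.25  1.19] rot [-0.    -0.     0.007] rows 0.4
```

>>> step_arm --pt "5.5 -0.3 -0.2 0.3 0 0 0" --pt "5.5 -0.6 -0.25 0.6 0 0 0" --pt "5.5 -0.8 -0.25 0.8 0 0 0" --pt "5.5 -0.8 -0.25 0.8 0 0 0" --pt "5.5 -0.8 -0.25 0.8 0 0 0"

```text
clock: 17.52
tcp_pos: [536.9, -23.9, 27.6]
eef_rot: [[-0.006, 1.0, -0.001], [0.707, 0.005, 0.707], [0.707, 0.004, -0.707]]
wrist_force: [0.3, 0.2, -1.8]
width: 62.9
```

>>> step_arm --pt "5.5 -0.1 0 0.1 0 0 0" --pt "5.5 -0.2 0 0.2 0 0 0" --pt "5.5 -0.2 0 0.2 0 0 0"

```text
clock: 17.77
tcp_pos: [537.3, -23.9, 24.9]
eef_rot: [[-0.006, 1.0, 0.0], [0.707, 0.005, 0.708], [0.708, 0.005, -0.707]]
wrist_force: [1.5, -0.8, -0.7]
width: 63.0
```

>>> step_arm --pt "5.5 -0.1 0 0.1 0 0 0" --pt "5.5 -0.15 0 0.15 0 0 0" --pt "5.5 -0.15 0 0.15 0 0 0"

```text
clock: 18.02
tcp_pos: [538.2, -23.6, 24.0]
eef_rot: [[-0.007, 1.0, 0.001], [0.706, 0.004, 0.709], [0.709, 0.006, -0.706]]
wrist_force: [0.1, -1.9, 4.7]
width: 63.4
```

Contact is about 6 N net. Opening now.

>>> step_arm --pt "6.6 0 0 0 0 0 0" --pt "7.0 0 0 0 0 0 0" --pt "7.6 0 0 0 0 0 0" --pt "8.5 0 0 0 0 0 0" --pt "8.5 0 0 0 0 0 0" --pt "8.5 0 0 -1 0 0 0" --pt "8.5 0 0 -3 0 0 0" --pt "8.5 0 0 -6 0 0 0" --pt "8.5 0 0 -10 0 0 0" --pt "8.5 2 0 -14 0 0 0" --pt "8.5 4 0 -17 0 0 0" --pt "8.5 4 0 -17 0 0 0"

```text
clock: 19.02
tcp_pos: [541.9, -119.1, 179.8]
eef_rot: [[-0.013, 1.0, 0.014], [0.71, -0.001, 0.704], [0.704, 0.019, -0.71]]
wrist_force: [-0.2, 0.3, -0.6]
width: 85.3
```

```bash
python3 - <<'E'
from h import *
st()
for nm in ('scene','side'):
    D=snap(nm,nm+'12'); P=cloud(D).reshape(-1,3)
    m=(abs(P[:,0]-537)<40)&(P[:,1]>-75)&(P[:,1]<75)&(P[:,2]>20)&(P[:,2]<95)
    Q=P[m]; print(len(Q),np.percentile(Q,[1,50,99],axis=0).round(1).tolist())
    for y in range(-55,35,15):
        Q=P[m&(abs(P[:,1]-y)<6)]
        if len(Q)>8:
            A=np.c_[2*Q[:,[0,2]],np.ones(len(Q))];x=np.linalg.lstsq(A,(Q[:,[0,2]]**2).sum(1),rcond=None)[0]
            print(nm,y,len(Q),'top',np.percentile(Q[:,2],97).round(1),'fit c',x[:2].round(1),np.sqrt(x[2]+x[:2]@x[:2]).round(1))
a=cv2.imread('pics/scene12.png'); b=cv2.imread('pics/side12.png')
cv2.imwrite('pics/s12b.png',cv2.resize(np.hstack([a[100:260,150:310],b[120:280,190:350]]),(800,400),interpolation=cv2.INTER_CUBIC))
go(toolR(0,0,90),[537,-60,260],False); R=toolR(-90,30,90);print(R.round(2)); go(R,[537,5,140])
E
```

```text
t 19.02 tcp [ 541.9 -119.1  179.8] q [ 50.  47. -35.  92. -19.  65.  31.] F [-0.2  0.3 -0.6] w 85.3
[[-0.013, 1.0, 0.014], [0.71, -0.001, 0.704], [0.704, 0.019, -0.71]]
846 [[513.9, -55.2, 24.0], [557.4, -11.2, 63.5], [570.8, 32.3, 72.6]]
scene -55 72 top 73.2 fit c [538.7  40.3] 31.0
scene -40 115 top 72.3 fit c [538.7  40. ] 30.9
scene -25 108 top 71.7 fit c [538.8  39.7] 31.0
scene -10 101 top 71.2 fit c [539.  40.] 30.8
scene 5 107 top 71.3 fit c [538.5  39.5] 31.3
scene 20 119 top 71.4 fit c [538.5  39.3] 31.4
545 [[507.0, -56.8, 20.9], [536.9, 22.8, 60.1], [568.6, 33.9, 74.3]]
side -55 36 top 73.8 fit c [538.2  41.3] 31.3
side -40 37 top 73.1 fit c [537.8  40.8] 31.4
side -25 35 top 74.4 fit c [537.6  42.3] 30.3
side -10 35 top 72.5 fit c [538.3  41.5] 30.8
side 5 38 top 73.1 fit c [537.9  41.2] 30.9
side 20 50 top 73.1 fit c [537.8  47.6] 25.7
shift cm [10.09 -0.03 -2.06] rot [ 0.008 -0.785  0.007] rows 6.3
[[ 0.    1.    0.  ]
 [ 0.87 -0.   -0.5 ]
 [-0.5   0.   -0.87]]
shift cm [ 4.37 -0.15 11.52] rot [ 0.01  -1.308  0.005] rows 10.5
```

View pics/s12b.png

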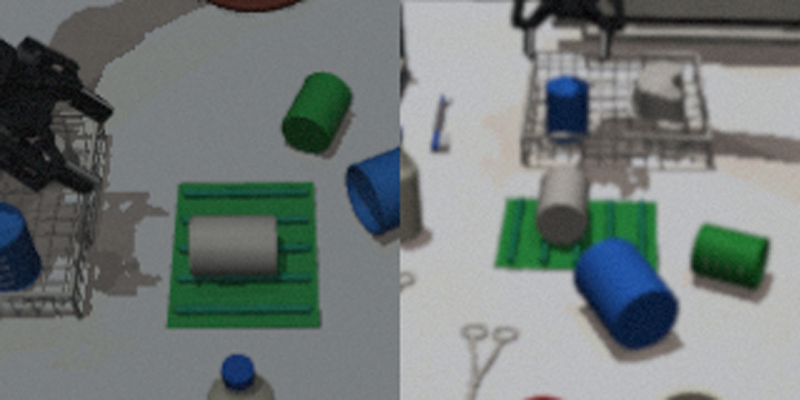

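```bash
python3 - <<'E'
from h import *
R=toolR(-90,30,90);g=np.array([538.2,8,41]); go(R,g-150*R[:,2]+[0,0,20])
E
```

```text
shift cm [13.49  0.05 13.43] rot [ 0.01  -1.308  0.005] rows 10.5
```

>>> step_arm --pt "8.5 6 0 2 0 -0.2 0" --pt "8.5 13.5 0 13.4 0.01 -1.308 0" --pt "8.5 13.5 0 13.4 0.01 -1.308 0" --pt "8.5 13.5 0 13.4 0.01 -1.308 0" --pt "8.5 13.5 0 13.4 0.01 -1.308 0" --pt "8.5 13.5 0 13.4 0.01 -1.308 0" --pt "8.5 13.5 0 13.4 0.01 -1.308 0" --pt "8.5 13.5 0 13.4 0.01 -1.308 0" --pt "8.5 13.5 0 13.4 0.01 -1.308 0" --pt "8.5 13.5 0 13.4 0.01 -1.308 0" --pt "8.5 13.5 0 13.4 0.01 -1.308 0" --pt "8.5 13.5 0 13.4 0.01 -1.308 0"

```text
clock: 20.12
tcp_pos: [535.4, 80.1, 170.8]
eef_rot: [[-0.018, 1.0, 0.002], [0.866, 0.017, -0.5], [-0.5, -0.007, -0.866]]
wrist_force: [0.5, 0.8, -1.0]
width: 85.0
```

```bash
python3 - <<'E'
from h import *
st(); R=toolR(-90,30,90);g=np.array([538.2,8,41]); go(R,g-60*R[:,2]); go(R,g)
E
```

```text
t 20.12 tcp [535.4  80.1 170.8] q [-27.  36.   2. 100.  29.  61. -42.] F [ 0.5  0.8 -1. ] w 85.0
[[-0.018, 1.0, 0.002], [0.866, 0.017, -0.5], [-0.5, -0.007, -0.866]]
shift cm [ 0.24  0.26 10.75] rot [0.002 0.001 0.018] rows 2.6
shift cm [ 0.25  0.24 16.75] rot [0.002 0.001 0.018] rows 4.0
```

>>> step_arm --pt "8.5 0.2 0.25 2.5 0 0 0.018" --pt "8.5 0.24 0.25 5.5 0 0 0.018" --pt "8.5 0.24 0.25 8.5 0 0 0.018" --pt "8.5 0.24 0.25 11 0 0 0.018" --pt "8.5 0.24 0.25 13 0 0 0.018" --pt "8.5 0.24 0.24 15 0 0 0.018" --pt "8.5 0.24 0.24 16.7 0 0 0.018" --pt "8.5 0.24 0.24 16.7 0 0 0.018" --pt "8.5 0.24 0.24 16.7 0 0 0.018"

```text
clock: 20.87
tcp_pos: [536.9, -3.4, 24.5]
eef_rot: [[0.001, 1.0, -0.002], [0.865, -0.002, -0.501], [-0.501, -0.001, -0.865]]
wrist_force: [0.8, 0.7, 0.4]
width: 85.2
```

```bash
python3 - <<'E'
from h import *
st(); R=toolR(-90,30,90);g=np.array([538.2,8,41]); go(R,g)
for nm in ('scene','side'): D=snap(nm,nm+'13')
a=cv2.imread('pics/scene13.png'); b=cv2.imread('pics/side13.png')
cv2.imwrite('pics/s13b.png',cv2.resize(np.hstack([a[130:250,190:310],b[150:270,210:330]]),(800,400),interpolation=cv2.INTER_CUBIC))
E
```

```text
t 20.87 tcp [536.9  -3.4  24.5] q [-23.  48.   8. 109.  38.  40. -50.] F [0.8 0.7 0.4] w 85.2
[[0.001, 1.0, -0.002], [0.865, -0.002, -0.501], [-0.501, -0.001, -0.865]]
shift cm [ 0.16  0.12 -0.1 ] rot [-0.002  0.001 -0.001] rows 0.1
```

View pics/s13b.png

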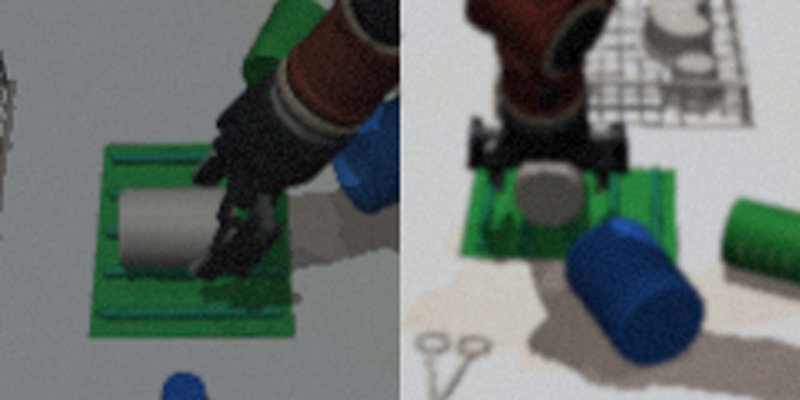

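>>> step_arm --pt "8.5 0.16 0.12 -0.1 0 0 0" --pt "5.5 0.16 0.12 -0.1 0 0 0" --pt "5.5 0.16 0.12 -0.1 0 0 0" --pt "5.5 0.16 0.12 -0.1 0 0 0" --pt "5.5 0.16 0.12 -0.1 0 0 0" --pt "5.5 0.16 0.12 -0.1 0 0 0" --pt "5.5 0.16 0.12 -0.1 0 0 0" --pt "5.5 0.16 0.12 -0.1 0 0 0" --grip_force 70

```text
clock: 21.63
tcp_pos: [538.4, 1.1, 26.7]
eef_rot: [[0.0, 1.0, 0.001], [0.866, 0.0, -0.5], [-0.5, 0.001, -0.866]]
wrist_force: [-4.2, 1.7, 6.4]
width: 62.8
```

>>> step_arm --pt "5.5 -0.7 0 -1.2 0 0 0" --pt "5.5 -2.0 0 -3.5 0 0 0" --pt "5.5 -3.7 0 -6.4 0 0 0" --pt "5.5 -5.5 0 -9.5 0 0 0" --pt "5.5 -7.5 0 -13 0 0 0" --pt "5.5 -9.5 0 -16.5 0 0 0" --pt "5.5 -10.5 0 -18.2 0 0 0" --pt "5.5 -10.5 0 -18.2 0 0 0"

```text
clock: 22.3
tcp_pos: [540.7, 1.8, 242.0]
eef_rot: [[0.006, 1.0, 0.011], [0.868, 0.0, -0.497], [-0.497, 0.012, -0.868]]
wrist_force: [0.3, -0.0, -1.6]
width: 62.4
```

```bash
python3 - <<'E'
from h import *
st()
for az in (90,60,30,0,-30):
    R=toolR(az,60,az); print(az); go(R,[545,-375,240])
R=toolR(0,0,60); go(R,[540,-150,260])
E
```

```text
t 22.3 tcp [540.7   1.8 242. ] q [-20.  29.   3.  99.  30.  64. -34.] F [ 0.3 -0.  -1.6] w 62.4
[[0.006, 1.0, 0.011], [0.868, 0.0, -0.497], [-0.497, 0.012, -0.868]]
90
shift cm [-30.69   0.41  18.91] rot [0.013 1.567 0.004] rows 12.5
60
shift cm [-30.88   1.23  19.03] rot [-0.138  1.525  0.563] rows 13.1
30
shift cm [-31.4    1.83  19.34] rot [-0.288  1.403  1.115] rows 14.5
0
shift cm [-32.11   2.05  19.75] rot [-0.435  1.198  1.651] rows 16.7
-30
shift cm [-32.82   1.83  20.16] rot [-0.575  0.901  2.16 ] rows 19.3
shift cm [-13.12  -0.07   7.63] rot [0.148 0.505 0.509] rows 5.9
```

```bash
python3 - <<'E'
from h import *
go(toolR(0,15,35),[530,-190,270])
E
```

```text
shift cm [-17.12  -0.57   8.69] rot [0.024 0.597 0.998] rows 9.3
```

>>> step_arm --pt "5.5 -17.1 -0.6 8.7 0.024 0.597 0.998" --pt "5.5 -17.1 -0.6 8.7 0.024 0.597 0.998" --pt "5.5 -17.1 -0.6 8.7 0.024 0.597 0.998" --pt "5.5 -17.1 -0.6 8.7 0.024 0.597 0.998" --pt "5.5 -17.1 -0.6 8.7 0.024 0.597 0.998" --pt "5.5 -17.1 -0.6 8.7 0.024 0.597 0.998" --pt "5.5 -17.1 -0.6 8.7 0.024 0.597 0.998" --pt "5.5 -17.1 -0.6 8.7 0.024 0.597 0.998" --pt "5.5 -17.1 -0.6 8.7 0.024 0.597 0.998" --pt "5.5 -17.1 -0.6 8.7 0.024 0.597 0.998" --pt "5.5 -17.1 -0.6 8.7 0.024 0.597 0.998"

```text
clock: 23.22
tcp_pos: [531.6, -191.1, 249.3]
eef_rot: [[0.795, 0.551, 0.254], [0.569, -0.822, 0.001], [0.209, 0.144, -0.967]]
wrist_force: [-0.4, 0.1, -1.9]
width: 62.5
```

```bash
python3 - <<'E'
from h import *
st(); go(toolR(-20,60,-20),[545,-375,240])
E
```

```text
t 23.22 tcp [ 531.6 -191.1  249.3] q [ 18.  21.   3. 106. -10.  39. -28.] F [-0.4  0.1 -1.9] w 62.5
[[0.795, 0.551, 0.254], [0.569, -0.822, 0.001], [0.209, 0.144, -0.967]]
shift cm [-8.89 16.9   2.54] rot [-0.454  0.702  0.856] rows 9.6
```

>>> step_arm --pt "5.5 -8.9 16.9 2.5 -0.454 0.702 0.856" --pt "5.5 -8.9 16.9 2.5 -0.454 0.702 0.856" --pt "5.5 -8.9 16.9 2.5 -0.454 0.702 0.856" --pt "5.5 -8.9 16.9 2.5 -0.454 0.702 0.856" --pt "5.5 -8.9 16.9 2.5 -0.454 0.702 0.856" --pt "5.5 -8.9 16.9 2.5 -0.454 0.702 0.856" --pt "5.5 -8.9 16.9 2.5 -0.454 0.702 0.856" --pt "5.5 -8.9 16.9 2.5 -0.454 0.702 0.856" --pt "5.5 -8.9 16.9 2.5 -0.454 0.702 0.856" --pt "5.5 -8.9 16.9 2.5 -0.454 0.702 0.856" --pt "5.5 -8.9 16.9 2.5 -0.454 0.702 0.856" --pt "5.5 -8.9 16.9 2.5 -0.454 0.702 0.856"

```text
clock: 24.22
tcp_pos: [566.0, -419.9, 290.2]
eef_rot: [[0.599, -0.26, 0.757], [-0.193, -0.965, -0.179], [0.777, -0.039, -0.628]]
wrist_force: [0.5, -0.1, -2.1]
width: 62.6
```

```bash
python3 - <<'E'
from h import *
st(); go(toolR(-20,60,-20),[545,-375,240])
E
```

```text
t 24.22 tcp [ 566.  -419.9  290.2] q [ 76.  32. -46. 110. -78.   1.  15.] F [ 0.5 -0.1 -2.1] w 62.6
[[0.599, -0.26, 0.757], [-0.193, -0.965, -0.179], [0.777, -0.039, -0.628]]
shift cm [-5.73 -3.42  2.63] rot [-0.092  0.158  0.016] rows 1.7
```

```bash
cat > fk.py <<'E'
import numpy as np, json, itertools
from scipy.spatial.transform import Rotation as Ro
from scipy.optimize import least_squares
L=[json.loads(l) for l in open('log.jsonl')]
Q=np.array([l['q'] for l in L]);Pp=np.array([l['tcp_pos'] for l in L]);RR=np.array([l['eef_rot'] for l in L])
def fk(q,par,s):
    H,L1,L2,Lt,o1,o7,ex,ew,e3=par; r=np.radians(q); sg=s
    R=Ro.from_euler('Z',sg[0]*r[0]+o1); p=np.array([0,0,H])
    R=R*Ro.from_euler('Y',r[1]); p=p+R.apply([0,0,L1]) if False else p
    R=R*Ro.from_euler('Z',sg[1]*r[2]); p=p+R.apply([e3,0,L1])
    R=R*Ro.from_euler('Y',r[3]); R=R*Ro.from_euler('Z',sg[2]*r[4]); p=p+R.apply([ex,0,L2])
    R=R*Ro.from_euler('Y',r[5]); p=p+R.apply([ew,0,0]); R=R*Ro.from_euler('Z',sg[3]*r[6]+o7); p=p+R.apply([0,0,Lt])
    return p,R
def res(par,s):
    o=[]
    for q,p,R in zip(Q,Pp,RR):
        a,b=fk(q,par,s); o+=list((a-p)/100)+list((b.as_matrix()-R).ravel())
    return np.array(o)
def fit():
    best=None
    for s in itertools.product([1,-1],repeat=4):
        for o7 in(0,1.57,-1.57,3.14):
            f=least_squares(res,[340,400,400,250,0,o7,0,0,0],args=(s,),max_nfev=40)
            if best is None or f.cost<best[0]: best=(f.cost,s,f.x)
    return best
if __name__=='__main__':
    b=fit(); print(b[0],b[1],b[2].round(3),abs(res(b[2],b[1])).max()); json.dump([list(b[1]),list(b[2])],open('fk.json','w'))
E
python3 fk.py
```

```text
0.07868803112647646 (-1, -1, -1, -1) [ 2.45245e+02  5.63891e+02  3.84676e+02  3.05915e+02 -2.80000e-02
  1.54900e+00  6.38300e+00 -1.82200e+00 -1.88600e+01] 0.10683284906995368
```

```bash
cat > ik.py <<'E'
from fk import *
from h import toolR
s,par=json.load(open('fk.json')); par=np.array(par)
lo=np.array([-178.69,-17.37,-77.05,15.02,-78.02,.78,-162.83]);hi=np.array([178.69,117.87,75.6,138.74,258.01,113.62,162.83])
def ik(R,g,q0,reg=0.0,m=5):
    t=np.array(g)+19*R[:,2]
    f=lambda q: np.r_[(lambda a:np.r_[(a[0]-t)/50,(a[1].as_matrix()-R).ravel()*3])(fk(q,par,s)),reg*(q-q0)/100]
    o=least_squares(f,np.clip(q0,lo+m+.1,hi-m-.1) if m>0 else q0,bounds=(lo+m,hi-m),max_nfev=60)
    return o.x,np.abs(f(o.x)[:12]).max()
E
python3 - <<'E'
from ik import *
rng=np.random.default_rng(0)
for az in (-100,-80,-60,-40,-20,0,30,60,90):
    R=toolR(az,60,az); out=[]
    for k in range(12):
        q0=rng.uniform([-40,20,-50,80,-78,5,-150],[110,70,50,130,258,100,150])
        q,e=ik(R,[545,-375,73],q0)
        if e<.02: out.append(tuple(q.round(-1).astype(int)))
    print(az,[list(map(int,o)) for o in sorted(set(out))[:5]])
E
```

```text
-100 [[10, 60, -10, 100, 80, 70, 110], [10, 60, 0, 100, 80, 60, 110], [20, 60, -10, 100, 80, 70, 110], [30, 60, -30, 100, 90, 90, 110]]
-80 [[-20, 80, 70, 120, 200, 10, -10], [-10, 60, 40, 120, 110, 20, 80], [-10, 60, 40, 120, 110, 30, 80], [-10, 60, 40, 120, 110, 30, 90], [-10, 60, 40, 120, 120, 20, 80]]
-60 [[-10, 60, 40, 130, 160, 40, 50], [-10, 60, 40, 130, 170, 40, 40], [-10, 60, 40, 130, 170, 40, 50], [0, 60, 20, 130, 150, 50, 70], [10, 50, 20, 130, 150, 50, 80]]
-40 [[0, 70, 60, 130, 200, 70, 30], [20, 50, 10, 130, 180, 60, 80], [30, 50, -10, 130, 170, 60, 90], [40, 50, -20, 130, 160, 70, 100], [40, 50, -10, 130, 170, 70, 100]]
-20 [[10, 60, 50, 130, 210, 80, 50], [10, 70, 50, 130, 210, 80, 50], [20, 60, 40, 130, 210, 80, 60], [30, 50, 10, 130, 210, 70, 80], [30, 50, 20, 130, 210, 70, 70]]
0 [[30, 60, 20, 120, 240, 70, 70], [30, 60, 30, 120, 240, 80, 70], [40, 50, 10, 120, 240, 70, 80], [40, 50, 20, 120, 240, 70, 70], [40, 60, 20, 120, 240, 70, 70]]
30 [[70, 60, -20, 100, -70, 50, 60], [80, 60, -40, 100, -60, 30, 50], [80, 60, -40, 100, -50, 30, 40], [80, 60, -40, 100, -50, 30, 50], [80, 70, -50, 100, -30, 20, 30]]
60 [[60, 60, -20, 80, -40, 70, 50], [60, 60, 0, 80, -50, 80, 50], [70, 70, -40, 80, -20, 60, 30], [70, 70, -30, 80, -30, 70, 40], [80, 70, -50, 80, -10, 60, 20]]
90 [[50, 70, -20, 60, -20, 100, 50], [60, 70, -40, 60, -10, 90, 40], [60, 70, -30, 60, -20, 100, 40], [60, 70, -30, 60, -10, 100, 40], [60, 80, -50, 60, 0, 90, 30]]
```

```bash
python3 - <<'E'
from h import *
D=load('scene0');P=cloud(D).reshape(-1,3);S=load('side0');P=np.r_[P,cloud(S).reshape(-1,3)]
P=P[(P[:,2]>12)&(P[:,2]<400)]
print('max height map; rows x 250..700, cols y -480..-760')
for x in range(250,720,50):
    print(x,[int(np.percentile(q,98)) if len(q:=P[(abs(P[:,0]-x)<25)&(abs(P[:,1]-y)<20)][:,2])>3 else 0 for y in range(-480,-780,-40)])
E
```

```text
max height map; rows x 250..700, cols y -480..-760
250 [0, 348, 394, 353, 208, 208, 209, 0]
300 [0, 53, 397, 395, 343, 208, 208, 0]
350 [49, 53, 146, 148, 206, 207, 208, 0]
400 [51, 53, 146, 148, 205, 208, 208, 0]
450 [50, 54, 146, 149, 203, 206, 207, 0]
500 [39, 53, 146, 148, 202, 206, 207, 0]
550 [47, 52, 143, 146, 194, 203, 204, 0]
600 [0, 0, 65, 64, 62, 0, 0, 0]
650 [0, 0, 0, 0, 0, 0, 0, 0]
700 [0, 0, 0, 0, 0, 0, 0, 0]
```

```bash
python3 - <<'E'
from ik import *
q0=np.array([76,32,-46,110,-78,1,15.])
for az in (40,50,60,70,90):
    R=toolR(az,60,az)
    for z in (73,180):
        q,e=ik(R,[545,-365,z],q0,.05,8); p,_=fk(q,par,s)
        # wrist & elbow positions
        w=p-par[3]*R[:,2]; print(az,z,q.round(0),e.round(3),'wrist',w.round(0))
E
```

```text
40 73 [ 75.  64. -38.  96. -41.  41.  40.] 0.0 wrist [ 355. -525.  216.]
40 180 [ 76.  54. -39.  95. -41.  48.  31.] 0.0 wrist [ 355. -525.  323.]
50 73 [ 72.  65. -35.  89. -34.  53.  37.] 0.0 wrist [ 385. -555.  216.]
50 180 [ 73.  56. -37.  88. -34.  59.  30.] 0.0 wrist [ 385. -555.  323.]
60 73 [ 69.  66. -33.  81. -29.  64.  37.] 0.0 wrist [ 421. -580.  216.]
60 180 [ 70.  58. -36.  80. -29.  70.  30.] 0.0 wrist [ 421. -580.  323.]
70 73 [ 65.  68. -31.  74. -24.  75.  37.] 0.0 wrist [ 460. -598.  216.]
70 180 [ 66.  61. -34.  73. -25.  80.  31.] 0.0 wrist [ 460. -598.  323.]
90 73 [ 58.  72. -29.  59. -16.  94.  42.] 0.0 wrist [ 545. -613.  216.]
90 180 [ 59.  65. -32.  58. -17. 100.  36.] 0.0 wrist [ 545. -613.  323.]
```

```bash
python3 - <<'E'
from h import *
go(toolR(30,60,30),[545,-365,220])
from ik import *
q=np.array([76,32,-46,110,-75,4,15.])
for R,g in [(toolR(5,55,5),[545,-370,250]),(toolR(30,60,30),[545,-365,220]),(toolR(30,60,30),[545,-365,73])]:
    q,e=ik(R,g,q,.05,3); print(q.round(),e.round(3), (fk(q,par,s)[0]-par[3]*R[:,2]).round())
E
```

```text
shift cm [-7.81 -5.61  3.36] rot [ 0.629  0.133 -0.476] rows 6.4
[ 86.  46. -61. 114. -66.   4.  29.] 0.0 [ 311. -390.  415.]
[ 81.  51. -48. 102. -43.  36.  26.] 0.0 [ 330. -489.  363.]
[ 82.  67. -49. 103. -42.  24.  37.] 0.0 [ 330. -489.  216.]
```

>>> step_arm --pt "5.5 -7.8 -5.6 3.4 0.629 0.133 -0.476" --pt "5.5 -7.8 -5.6 3.4 0.629 0.133 -0.476" --pt "5.5 -7.8 -5.6 3.4 0.629 0.133 -0.476" --pt "5.5 -7.8 -5.6 3.4 0.629 0.133 -0.476" --pt "5.5 -7.8 -5.6 3.4 0.629 0.133 -0.476" --pt "5.5 -7.8 -5.6 3.4 0.629 0.133 -0.476" --pt "5.5 -7.8 -5.6 3.4 0.629 0.133 -0.476" --pt "5.5 -7.8 -5.6 3.4 0.629 0.133 -0.476" --pt "5.5 -7.8 -5.6 3.4 0.629 0.133 -0.476" --pt "5.5 -7.8 -5.6 3.4 0.629 0.133 -0.476"

```text
clock: 25.05
tcp_pos: [559.7, -355.0, 209.9]
eef_rot: [[0.434, 0.501, 0.749], [0.249, -0.865, 0.435], [0.866, -0.002, -0.5]]
wrist_force: [0.3, 0.6, -2.8]
width: 62.8
```

```bash
python3 - <<'E'
from h import *
st(); go(toolR(30,60,30),[545,-365,220])
E
```

```text
t 25.05 tcp [ 559.7 -355.   209.9] q [ 77.  48. -40. 101. -52.  39.  33.] F [ 0.3  0.6 -2.8] w 62.8
[[0.434, 0.501, 0.749], [0.249, -0.865, 0.435], [0.866, -0.002, -0.5]]
shift cm [-0.01  0.14 -0.14] rot [-0.002 -0.    -0.001] rows 0.0
```

Reached with comfortable joints. Next I'll check the beaker's pose in the hand and the surroundings.

```bash
python3 - <<'E'
from h import *
for nm in ('scene','side'):
    D=snap(nm,nm+'14'); P=cloud(D).reshape(-1,3)
    m=(np.hypot(P[:,0]-545,P[:,1]+365)<45)&(P[:,2]>140)&(P[:,2]<260)
    Q=P[m]; print(len(Q),np.percentile(Q,[1,50,99],axis=0).round(1).tolist())
    t=Q[Q[:,2]>np.percentile(Q[:,2],97)-6]; print('top',t.mean(0).round(1),np.linalg.lstsq(np.c_[t[:,:2]-t[:,:2].mean(0),np.ones(len(t))],t[:,2],rcond=None)[0].round(3))
    for z in range(155,230,12):
        q=Q[(abs(Q[:,2]-z)<6)]
        if len(q)>10:
            x=np.linalg.lstsq(np.c_[2*q[:,:2],np.ones(len(q))],(q[:,:2]**2).sum(1),rcond=None)[0]; print(z,len(q),x[:2].round(1),np.sqrt(x[2]+x[:2]@x[:2]).round(1))
a=cv2.imread('pics/scene14.png'); b=cv2.imread('pics/side14.png')
cv2.imwrite('pics/s14b.png',cv2.resize(np.hstack([a[60:260,20:220],b[70:270,180:380]]),(800,400),interpolation=cv2.INTER_CUBIC))
E
```

```text
1558 [[503.7, -406.6, 151.1], [562.6, -350.5, 227.2], [581.5, -325.7, 258.2]]
top [ 516.7 -386.7  254.4] [-2.50000e-01 -1.38000e-01  2.54438e+02]
155 106 [ 548.7 -360. ] 32.0
167 105 [ 549.4 -359.7] 31.3
179 105 [ 549.9 -359.2] 30.7
191 111 [ 550.6 -358.6] 29.8
203 109 [ 549.8 -358.8] 30.6
215 130 [ 543.2 -363.3] 37.5
227 230 [ 541.2 -365.3] 39.5
505 [[506.9, -406.4, 150.7], [547.7, -335.5, 208.4], [578.3, -323.4, 256.5]]
top [ 522.6 -389.5  252.5] [-3.28000e-01 -1.61000e-01  2.52512e+02]
155 48 [ 548.7 -355.8] 28.2
167 50 [ 549.1 -356.6] 28.3
179 53 [ 549.1 -354.9] 28.0
191 51 [ 548.8 -356.1] 28.7
203 52 [ 549.5 -353.5] 26.5
215 43 [ 543.6 -357.4] 32.4
227 54 [ 545.  -354.4] 28.5
```

View pics/s14b.png

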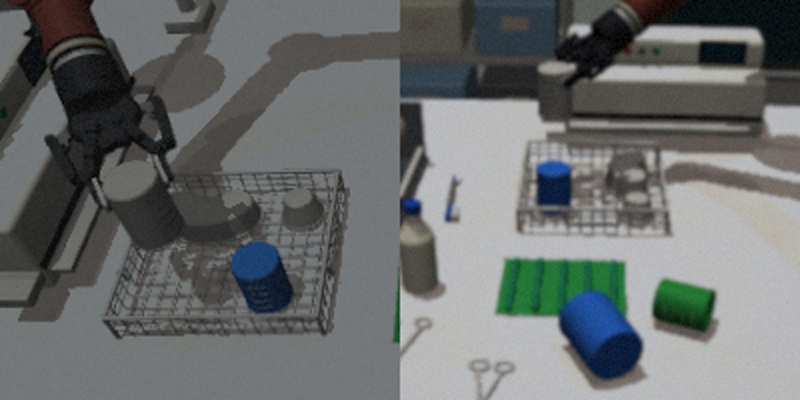

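>>> step_arm --pt "5.5 -2.4 0 1.4 0 0 0" --pt "5.5 -4.9 0 2.8 0 0 0" --pt "5.5 -7.2 0 4.2 0 0 0" --pt "5.5 -9.2 0.02 5.3 0 0 0" --pt "5.5 -10.6 0.03 6.1 0 0 0" --pt "5.5 -11.2 0.03 6.5 0 0 0" --pt "5.5 -11.4 0.03 6.6 0 0 0" --pt "5.5 -11.4 0.03 6.6 0 0 0"

```text
clock: 25.82
tcp_pos: [559.8, -354.6, 79.4]
eef_rot: [[0.433, 0.501, 0.749], [0.249, -0.865, 0.435], [0.867, -0.002, -0.499]]
wrist_force: [0.2, 0.1, -1.4]
width: 62.8
```

```bash
python3 - <<'E'
from h import *
st(); go(toolR(30,60,30),[545,-365,75])
for nm in ('scene','side'):
    D=snap(nm,nm+'15'); P=cloud(D).reshape(-1,3)
    m=(np.hypot(P[:,0]-549,P[:,1]+360)<25)&(P[:,2]>60)&(P[:,2]<130)
    print(m.sum(),np.percentile(P[m],[5,50,95],axis=0).round(1).tolist())
a=cv2.imread('pics/scene15.png'); b=cv2.imread('pics/side15.png')
cv2.imwrite('pics/s15b.png',cv2.resize(np.hstack([a[90:250,20:220],b[100:260,180:380]]),(800,320),interpolation=cv2.INTER_CUBIC))
E
```

```text
t 25.82 tcp [ 559.8 -354.6   79.4] q [ 78.  62. -42. 102. -54.  30.  45.] F [ 0.2  0.1 -1.4] w 62.8
[[0.433, 0.501, 0.749], [0.249, -0.865, 0.435], [0.867, -0.002, -0.499]]
shift cm [-1.29  0.16  0.56] rot [-0.002 -0.001 -0.001] rows 0.3
228 [[529.7, -379.9, 106.4], [549.7, -359.9, 108.1], [569.1, -340.0, 109.9]]
55 [[529.7, -378.5, 105.3], [549.0, -361.1, 108.0], [568.9, -341.0, 111.5]]
```

View pics/s15b.png

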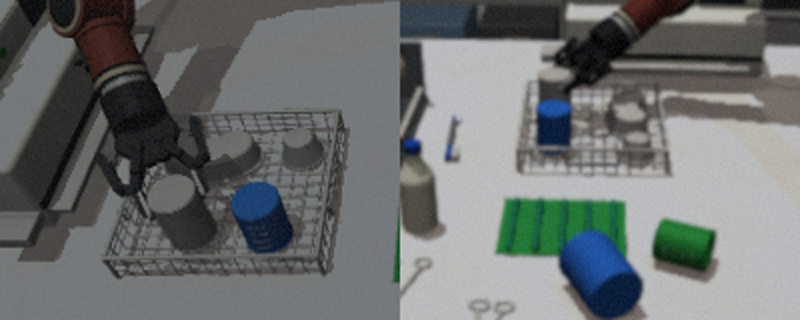

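>>> step_arm --pt "5.5 -0.3 0 0.17 0 0 0" --pt "5.5 -0.55 0 0.32 0 0 0" --pt "5.5 -0.65 0 0.38 0 0 0" --pt "5.5 -0.65 0 0.38 0 0 0"

```text
clock: 26.25
tcp_pos: [560.3, -355.0, 72.9]
eef_rot: [[0.432, 0.501, 0.75], [0.251, -0.865, 0.434], [0.866, 0.001, -0.499]]
wrist_force: [0.2, -1.6, -1.5]
width: 62.5
```

>>> step_arm --pt "5.5 -0.1 0 0.06 0 0 0" --pt "5.5 -0.17 0 0.1 0 0 0" --pt "5.5 -0.17 0 0.1 0 0 0"

```text
clock: 26.5
tcp_pos: [560.2, -355.0, 70.7]
eef_rot: [[0.432, 0.501, 0.75], [0.251, -0.865, 0.434], [0.866, 0.0, -0.499]]
wrist_force: [0.3, 1.2, -0.6]
width: 62.4
```

>>> step_arm --pt "5.5 -0.1 0 0.06 0 0 0" --pt "5.5 -0.13 0 0.08 0 0 0" --pt "5.5 -0.13 0 0.08 0 0 0"

```text
clock: 26.75
tcp_pos: [560.5, -354.9, 69.7]
eef_rot: [[0.431, 0.502, 0.75], [0.251, -0.865, 0.435], [0.867, 0.001, -0.498]]
wrist_force: [-0.3, -0.3, 0.3]
width: 62.6
```

>>> step_arm --pt "5.5 -0.1 0 0.06 0 0 0" --pt "5.5 -0.13 0 0.08 0 0 0" --pt "5.5 -0.13 0 0.08 0 0 0"

```text
clock: 27.0
tcp_pos: [561.0, -354.6, 69.7]
eef_rot: [[0.429, 0.502, 0.751], [0.25, -0.865, 0.436], [0.868, 0.001, -0.496]]
wrist_force: [-1.9, -0.9, 4.9]
width: 62.5
```

>>> step_arm --pt "6.6 0 0 0 0 0 0" --pt "7.0 0 0 0 0 0 0" --pt "7.6 0 0 0 0 0 0" --pt "8.5 0 0 0 0 0 0" --pt "8.5 0 0 0 0 0 0" --pt "8.5 0 0 0 0 0 0"

```text
clock: 27.5
tcp_pos: [561.0, -354.6, 69.5]
eef_rot: [[0.429, 0.502, 0.751], [0.25, -0.865, 0.436], [0.868, 0.001, -0.496]]
wrist_force: [0.5, -0.2, 0.4]
width: 85.1
```

```bash
python3 - <<'E'
from h import *
st()
for nm in ('scene','side'):
    D=snap(nm,nm+'16'); P=cloud(D).reshape(-1,3)
    m=(np.hypot(P[:,0]-549,P[:,1]+360)<25)&(P[:,2]>60)&(P[:,2]<130)
    print(m.sum(),np.percentile(P[m],[5,50,95],axis=0).round(1).tolist())
a=cv2.imread('pics/scene16.png'); b=cv2.imread('pics/side16.png')
cv2.imwrite('pics/s16b.png',cv2.resize(np.hstack([a[130:230,50:175],b[100:200,220:345]]),(800,320),interpolation=cv2.INTER_CUBIC))
E
```

```text
t 27.5 tcp [ 561.  -354.6   69.5] q [ 78.  63. -42. 102. -54.  29.  47.] F [ 0.5 -0.2  0.4] w 85.1
[[0.429, 0.502, 0.751], [0.25, -0.865, 0.436], [0.868, 0.001, -0.496]]
227 [[528.4, -379.8, 96.4], [548.9, -360.2, 98.4], [568.9, -340.3, 100.2]]
56 [[529.7, -380.3, 94.1], [549.9, -359.1, 97.4], [568.9, -340.6, 100.2]]
```

View pics/s16b.png

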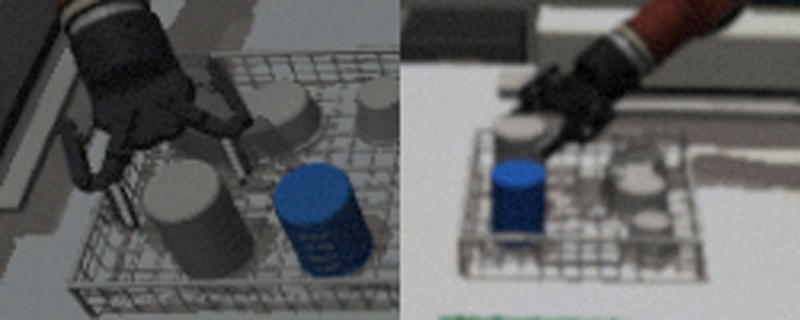

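>>> step_arm --pt "8.5 0 0 -0.8 0 0 0" --pt "8.5 0 0 -2.2 0 0 0" --pt "8.5 0.5 0 -4 0 0 0" --pt "8.5 2.0 0 -6 0 0 0" --pt "8.5 4.5 0 -8 0 0 0" --pt "8.5 7.5 0 -10 0 0 0" --pt "8.5 11 0 -12 0 0 0" --pt "8.5 14 0 -13 0 0 0" --pt "8.5 16 0 -14 0 0 0" --pt "8.5 16 0 -14 0 0 0"

```text
clock: 28.43
tcp_pos: [526.6, -375.2, 285.0]
eef_rot: [[0.422, 0.504, 0.754], [0.258, -0.864, 0.433], [0.869, 0.011, -0.494]]
wrist_force: [0.2, -0.3, 0.4]
width: 85.1
```

```bash
python3 - <<'E'
from h import *
st()
for nm in ('scene','side'):
    D=snap(nm,nm+'17'); P=cloud(D).reshape(-1,3)
    for c,h in(((549,-360),98),((548,-253),88)):
        m=(np.hypot(P[:,0]-c[0],P[:,1]-c[1])<40)&(P[:,2]>h-5)&(P[:,2]<h+8); q=P[m]
        print(nm,len(q),q.mean(0).round(1),q.min(0).round(),q.max(0).round(),'slope',np.linalg.lstsq(np.c_[q[:,:2]-q[:,:2].mean(0),np.ones(len(q))],q[:,2],rcond=None)[0].round(3))
    A=cloud(load(nm+'0')); B=cloud(D)
    for n,c in dict(gall=(414,-227),kid=(426,-360)).items():
        r=[]
        for C in(A,B):
            C=C.reshape(-1,3); m=(np.hypot(C[:,0]-c[0],C[:,1]-c[1])<(45 if n=='gall' else 60))&(C[:,2]>38)&(C[:,2]<47)&(C[:,0]>370); r.append((m.sum(),np.median(C[m],0).round(1).tolist()))
        print(n,r)
a=cv2.imread('pics/scene17.png'); b=cv2.imread('pics/side17.png')
cv2.imwrite('pics/s17b.png',cv2.resize(a,(800,600),interpolation=cv2.INTER_CUBIC)); cv2.imwrite('pics/sd17b.png',cv2.resize(b[100:300,150:410],(800,600),interpolation=cv2.INTER_CUBIC))
E
```

```text
t 28.43 tcp [ 526.6 -375.2  285. ] q [ 81.  41. -39.  98. -50.  49.  27.] F [ 0.2 -0.3  0.4] w 85.1
[[0.422, 0.504, 0.754], [0.258, -0.864, 0.433], [0.869, 0.011, -0.494]]
scene 387 [ 553.2 -356.7   97.9] [ 521. -388.   93.] [ 583. -326.  102.] slope [-2.7000e-02 -1.5000e-02  9.7914e+01]
scene 383 [ 549.5 -255.2   87.9] [ 516. -286.   83.] [ 580. -225.   92.] slope [-1.8000e-02 -5.0000e-03  8.7912e+01]
gall [(np.int64(151), [399.4, -232.7, 44.4]), (np.int64(156), [400.2, -232.6, 44.1])]
kid [(np.int64(556), [417.8, -359.8, 44.5]), (np.int64(560), [418.6, -359.4, 44.5])]
side 103 [ 550.1 -354.1   97.2] [ 519. -395.   94.] [ 580. -325.  102.] slope [-7.0000e-03 -1.4000e-02  9.7205e+01]
side 117 [ 546.  -251.8   86.7] [ 515. -284.   83.] [ 576. -221.   92.] slope [-4.0000e-03  8.0000e-03  8.6706e+01]
gall [(np.int64(67), [396.1, -226.7, 43.0]), (np.int64(71), [396.7, -225.9, 43.3])]
kid [(np.int64(198), [412.8, -357.0, 43.2]), (np.int64(195), [415.1, -357.1, 43.2])]
```

View pics/s17b.png

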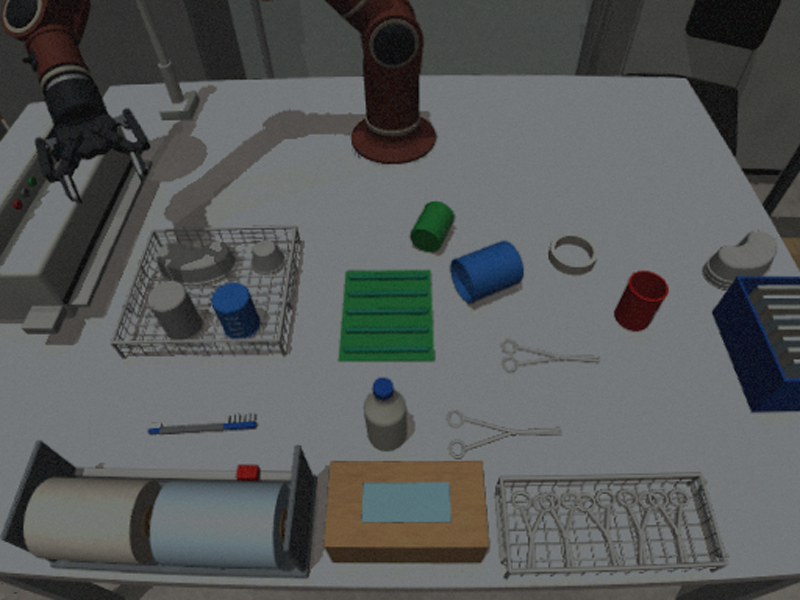

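View pics/sd17b.png

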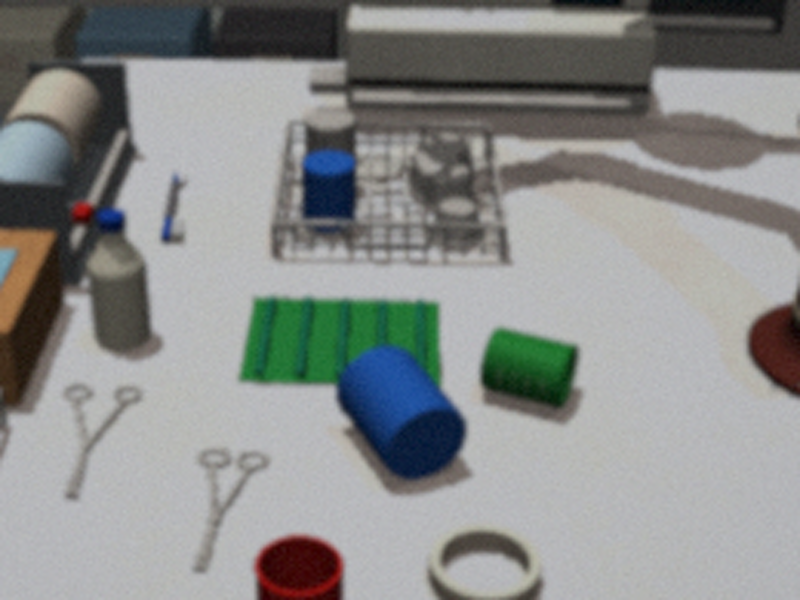

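The final views show the steel beaker at scene pixel (175,310) and the blue one at (236,310), both inverted and level, about 40 mm apart. The dishes and everything else look unmoved, and the arm is clear, so I'm handing in.

```bash
python3 -c "
from workcell import workorder; print(workorder.hand_in())"
```

```text
the job is handed in; nothing more can be done
None
```

Both beakers are standing mouth-down on the basket floor in its empty +x half, and the job is handed in. It took about 28.5 s of the 70 s allowed.

- **Blue beaker:** I picked it off the mat near its closed end, turned it over and set it down at about (548, -253) until I felt light contact.
- **Steel beaker:** I laid it on the empty mat first so I could grip it again near its base. Then I turned it over and set it down at about (550, -358).

**Last checks:**
- **Standing:** The tops measured about 98 mm (steel) and 87–88 mm (blue) above the bench, against 98 and 88 mm expected. Both were level to within about 1.5°.
- **Clearance:** The beakers are about 40 mm apart. They are clear of the dishes and the basket walls.
- **Dishes:** The gallipot and kidney dish measured within about 2 mm of where they started, which is within the camera error.
- **Other objects:** The rest of the bench looked unmoved in the pictures; I did not measure it.
- **Forces:** The highest wrist force I read was about 8 N, taken at the end of each move. The gripper was open and clear at hand-in.

**Departure from plan:** My first approach for the steel placement ran into joint limits (joints 5 and 6). I approached from another side instead, and nothing was touched.

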